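Ready the drilling jig and torque-check its clamp screws

ROBOT

A 7-joint arm with a two-finger parallel gripper is mounted at the origin on the work surface. World frame = base frame: x ahead of the robot, y to its left, z up, the work surface at z = 0. Lengths are in mm, angles in rad, forces in N, time in s.
With the tool pointing down it reaches from about 425 to 800 mm from the base axis. Payload 8.3 kg.
Tool frame: the origin (TCP) lies midway between the tips of the shut fingers; the grasp point (between the pads) lies 19 mm behind it (robot.grip_depth is the distance from the TCP to the grasp point, in mm); z points along the fingers, x is the direction in which the jaws open and shut, and the axes are right-handed (so a half turn about z gives the same grasp; the last joint's range is limited). The gripper opens to 85 mm and grips with 20 to 120 N. Pads are 22 mm wide; open, the fingers measure 114 mm over their backs; the gripper's body (76 mm by 85 mm) begins 54 mm behind the grasp point. The pads swing forward as they close: fully open they stand 13 mm farther back than shut.
Start: joints at [-1.166, 0.383, 0.016, 1.37, -0.006, 1.388, -0.046], TCP at [281.776, 557.858, 231.279] pointing down, gripper open.
Joint ranges: [-2.95, 2.95], [-0.25, 2.06], [-1.52, 1.56], [0.18, 2.33], [-1.44, 4.58], [0.02, 2.06], [-3.01, 3.01]. Speed limits (rad/s): [2.39, 2.39, 3.01, 3.01, 3.14, 3.14, 3.14].

INTERFACE

Orientations are given as a unit quaternion [x, y, z, w].
In Python, from cell import robot gives the robot as it stands. The module is installed in compiled form; this text tells all that it offers.
- The arm moves only by the shell command python3 -m jog 'ROWS'. ROWS is JSON, a list of rows, each a list of 7 numbers: the shift along the tool's x, y, z in m, then the turn, a rotation vector about the tool's x, y, z in degrees, then the finger opening in m, from 0 to 0.0854. A call has 1 to 20 rows; each row shifts and turns the commanded pose from where the row before left it, along the tool's axes as they then stand; what a row does not reach is not made up. A row lasts 1/10 s, in which the tool goes at most 50 mm and 8.59 degrees, less where a joint would pass 70% of its speed; a pose out of reach is approached as far as the arm can. A call with a gripper value outside its range is refused whole. The fingers move at their own pace and stop on an object; the grip force is fixed at half the most. Time passes only in rows, so rows that do not move let the fingers close. It gives the time, the measured TCP pose, the force and the opening at its end, in the units of the state.
- robot.get_state(): the state, without advancing time (a new reading comes with each control period).
- robot.get_image(name): name is "scene" or "side" or "wrist"; returns a dict with "frame" (400x640x3 uint8, blue, green, red), "mtx" (3x3 intrinsics, pixels), "rvec" (rotation vector, rad) and "tvec" (3), from world to camera coordinates, as OpenCV has them; the wrist camera has in their place "mount" (4x4, takes a point from camera to tool coordinates, whose origin is the TCP and whose axes are the tool frame's). Camera axes: x right, y down, z forward; pixel columns grow to the right and rows downward; lengths in mm; the calibration is good to about 2 mm. A picture is of the moment at which its call begins: read the wrist's pose just before it. There is no depth.
- robot.hand_in(): hands the job in, once; it reports no verdict.
The state is a dict: "time": time; "joint_pos": joint angles; "dq": joint speeds; "joint_efforts": joint torques, N m; "eef_pos": TCP position; "ee_rot": TCP orientation; "contact_force": force on the tool from outside, world axes, zero at the start; "torque": the same for the moment, N m; "gripper_width": finger opening in mm.
Only numpy, scipy, OpenCV 4.12 (cv2) and the standard library are available. Lean on these libraries where they do the work, as an engineer would, in place of code of your own. Each camera call takes 0.05 s, during which the arm holds its last target.

TASK

Get the drilling jig ready: lay every knob blank on the bench flat in a pocket of its own, then shut the hold-down frame over them, then turn both turnbuttons fully over the frame's edge. Then prove that the two clamp screws hold, the left one first, then the right: push the screw's torque lever clockwise until it stands between the two marks on its dial, hold it there for a good second, and let it back to rest; never go past the second mark or turn the screw itself. Leave the jar, the offcut and the drill-bit block alone.

Things in the scene. Friction and masses are not known exactly. Their poses are not given: they have to be found in the camera images.
- jig: Flat aluminium jig, fixed. Origin: underside, middle of the pocket row. x points away from the robot to the hinge side (within 0.15 rad), y to the left, z up. Four square pockets, 48 mm inside, centres at x = 0, y = 81, 27, -27, -81 mm; floor 10 mm, tops of the 6 mm walls 18 mm above the bench. Any pocket takes any blank. Pivots of the turnbuttons: x = -58, y = 70 (left) and -30 mm (right).
- blank1: Knob blank: dark wooden disc, 40 mm diameter, 26 mm thick, about 30 g, lying flat on the bench left of the jig. Origin: centre of its underside; z is the disc's axis. May be absent (2 to 4 blanks are there).
- blank2: Knob blank: dark wooden disc, 40 mm diameter, 26 mm thick, about 30 g, lying flat on the bench left of the jig. Origin: centre of its underside; z is the disc's axis. May be absent (2 to 4 blanks are there).
- blank3: Knob blank: dark wooden disc, 40 mm diameter, 26 mm thick, about 30 g, lying flat on the bench left of the jig. Origin: centre of its underside; z is the disc's axis. May be absent (2 to 4 blanks are there).
- blank4: Knob blank: dark wooden disc, 40 mm diameter, 26 mm thick, about 30 g, lying flat on the bench left of the jig. Origin: centre of its underside; z is the disc's axis. May be absent (2 to 4 blanks are there).
- frame (a joint): Grey hinged hold-down frame, 82 mm from hinge to free edge, 220 mm wide, 6 mm thick, a 32 mm window over each pocket. 0 = shut, level over the pockets, its top 44 mm above the bench; grows as it opens up and away from the robot, to 2.4 rad. Starts leaning back at 1.95 to 2.3. Stiff hinge: stays where put, needs 0.2 to 0.3 N m to move.
- frame_edge (a point): Middle of the frame's free edge, mid-thickness, 82 mm from the hinge line, which runs along the jig's y at jig x = 42 mm, 41 mm above the bench.
- button_left (a joint): Left turnbutton, robot's side of the jig: steel bar 48 x 10 mm on a pivot, its top 56 mm above the bench, with an upright pin near its end. 0 = bar points along jig -y, clear of the frame; grows counter-clockwise from above; 1.57 = points along jig +x, over the frame's edge (secured); stops at -0.6 and 1.6. Starts near 0, stays where left, friction 0.05 N m.
- button_left_pin (a point): Top, on the axis, of that turnbutton's round pin: 10 mm diameter, from 56 to 82 mm above the bench, 34 mm from the pivot.
- screw_left (a joint): Turn of the left clamp screw with its white dial, rad, growing clockwise from above (tightening). Starts anywhere from -0.2 to 0.2 and must stay as found; holds up to about 1.3 N m, gives way beyond.
- lever_left (a joint): Deflection of that screw's sprung torque lever against the screw, rad, clockwise from above. At rest (0) it lies from the screw towards the robot, along jig -x turned clockwise by the screw's value; its end is pushed to the robot's left. Springs back when let go; 1.8 N m/rad, about 9 N at the post for 0.47. The dial under it has two black marks: first at 0.37, second at 0.57.
- lever_left_post (a point): Top, on the axis, of the upright round post at the lever's end: 12 mm diameter, from 29 to 75 mm above the bench, 90 mm from the screw axis.
- screw_left_axis (a point): On that clamp screw's axis, 26 mm above the bench, in the jig's ear.
- dial_left (a point): Point on the dial at the resting direction of the lever, 80 mm from the screw axis; moves only if the screw turns.
- button_right (a joint): Right turnbutton, robot's side of the jig: steel bar 48 x 10 mm on a pivot, its top 56 mm above the bench, with an upright pin near its end. 0 = bar points along jig -y, clear of the frame; grows counter-clockwise from above; 1.57 = points along jig +x, over the frame's edge (secured); stops at -0.6 and 1.6. Starts near 0, stays where left, friction 0.05 N m.
- button_right_pin (a point): Top, on the axis, of that turnbutton's round pin: 10 mm diameter, from 56 to 82 mm above the bench, 34 mm from the pivot.
- screw_right (a joint): Turn of the right clamp screw with its white dial, rad, growing clockwise from above (tightening). Starts anywhere from -0.2 to 0.2 and must stay as found; holds up to about 1.3 N m, gives way beyond.
- lever_right (a joint): Deflection of that screw's sprung torque lever against the screw, rad, clockwise from above. At rest (0) it lies from the screw towards the robot, along jig -x turned clockwise by the screw's value; its end is pushed to the robot's left. Springs back when let go; 1.8 N m/rad, about 9 N at the post for 0.47. The dial under it has two black marks: first at 0.37, second at 0.57.
- lever_right_post (a point): Top, on the axis, of the upright round post at the lever's end: 12 mm diameter, from 29 to 75 mm above the bench, 90 mm from the screw axis.
- screw_right_axis (a point): On that clamp screw's axis, 26 mm above the bench, in the jig's ear.
- dial_right (a point): Point on the dial at the resting direction of the lever, 80 mm from the screw axis; moves only if the screw turns.
- jar: Bystander: glass jar with steel cap, 60 mm diameter, 75 mm high; origin at its underside. Leave it alone.
- offcut: Bystander: plywood offcut 90 x 50 x 30 mm; origin at its underside. Leave it alone.
- bitblock: Bystander: wooden block 70 x 45 x 30 mm with drill bits standing in it (84 mm high over all); origin at its underside. Leave it alone.
Mind the look-alikes: they are no part of the job. What is shaped like the blank3 but orange or yellow is not meant.

How it is judged (in metres and radians):
On the way, in this order (a step that is already met when the one before it is completed fails the run):
1. every blank lies flat in a pocket, frame still open (x of blank1 in the frame of jig between -0.008 and 0.008 m and y of blank1 in the frame of jig between -0.09 and 0.09 m and z of blank1 in the frame of jig between 0.007 and 0.013 m and angle between each of blank1, blank2, blank3, blank4's own z axis and vertical below 0.12 rad and x of blank2 in the frame of jig between -0.008 and 0.008 m and y of blank2 in the frame of jig between -0.09 and 0.09 m and z of blank2 in the frame of jig between 0.007 and 0.013 m and x of blank3 in the frame of jig between -0.008 and 0.008 m and y of blank3 in the frame of jig between -0.09 and 0.09 m and z of blank3 in the frame of jig between 0.007 and 0.013 m and x of blank4 in the frame of jig between -0.008 and 0.008 m and y of blank4 in the frame of jig between -0.09 and 0.09 m and z of blank4 in the frame of jig between 0.007 and 0.013 m and value of joint frame above 0.8 rad), for 0.2 s.
2. the frame is shut over the blanks, turnbuttons not yet over it (x of blank1 in the frame of jig between -0.008 and 0.008 m and y of blank1 in the frame of jig between -0.09 and 0.09 m and z of blank1 in the frame of jig between 0.007 and 0.013 m and angle between each of blank1, blank2, blank3, blank4's own z axis and vertical below 0.12 rad and x of blank2 in the frame of jig between -0.008 and 0.008 m and y of blank2 in the frame of jig between -0.09 and 0.09 m and z of blank2 in the frame of jig between 0.007 and 0.013 m and x of blank3 in the frame of jig between -0.008 and 0.008 m and y of blank3 in the frame of jig between -0.09 and 0.09 m and z of blank3 in the frame of jig between 0.007 and 0.013 m and x of blank4 in the frame of jig between -0.008 and 0.008 m and y of blank4 in the frame of jig between -0.09 and 0.09 m and z of blank4 in the frame of jig between 0.007 and 0.013 m and value of joint frame below 0.06 rad and value of joint each of button_left, button_right below 0.9 rad), for 0.2 s.
3. both turnbuttons are turned over the frame (value of joint frame below 0.06 rad and value of joint each of button_left, button_right above 1.4 rad), for 0.2 s.
4. left lever past its first mark and held there (value of joint lever_left above 0.34 rad), for 0.7 s.
5. left lever let back to rest (value of joint lever_left below 0.08 rad), for 0.1 s.
6. right lever past its first mark and held there (value of joint lever_right above 0.34 rad), for 0.7 s.
At the end, for the whole second after the job is handed in: Every blank present lies flat on the floor of a pocket (one each, tilt under 0.12 rad), the frame is shut (under 0.06 rad), both turnbuttons stand above 1.4 rad, both levers are back under 0.06 rad, all at rest (all of step 3 and x of blank1 in the frame of jig between -0.008 and 0.008 m and y of blank1 in the frame of jig between -0.09 and 0.09 m and z of blank1 in the frame of jig between 0.007 and 0.013 m and angle between each of blank1, blank2, blank3, blank4's own z axis and vertical below 0.12 rad and x of blank2 in the frame of jig between -0.008 and 0.008 m and y of blank2 in the frame of jig between -0.09 and 0.09 m and z of blank2 in the frame of jig between 0.007 and 0.013 m and x of blank3 in the frame of jig between -0.008 and 0.008 m and y of blank3 in the frame of jig between -0.09 and 0.09 m and z of blank3 in the frame of jig between 0.007 and 0.013 m and x of blank4 in the frame of jig between -0.008 and 0.008 m and y of blank4 in the frame of jig between -0.09 and 0.09 m and z of blank4 in the frame of jig between 0.007 and 0.013 m and value of joint each of lever_left, lever_right below 0.06 rad and linear speed of each of blank1, blank2, blank3, blank4 below 0.02 m/s); the robot touches nothing.
It fails at once if a clamp screw is turned (more than about 4 degrees) (distance of any of dial_left, dial_right from where it was at the start of the episode above 0.006 m).
It fails at once if a torque lever goes past the second mark (value of joint any of lever_left, lever_right above 0.6 rad).
It fails at once if the jar, the offcut or the drill-bit block is moved (distance of any of jar, offcut, bitblock from where it was at the start of the episode above 0.03 m).
Of blank1, blank2, blank3, blank4 only 2 to 4 are there at a start; the rules pass over those that are not, and their reading is None.
At some moment in a run one of blank1, blank2, blank3, blank4 may be knocked a few centimetres aside while the robot is not near it.
Once in a run the grip may slacken for a moment while it holds something.
It also fails if it takes over 210 s, if anything falls off the work surface, if the arm or the gripper's body presses on something with over 40 N, if the wrist force passes 120 N, or if a joint passes its speed limit or range.

## Working session

There is one attempt and no reset: what is moved stays moved. The work goes in short steps, Python scripts to look and compute and a shell command to move; the robot and the scene stay as the last step left them, time stands still between calls to the robot, and variables do not carry over. Pictures are saved under pics/ and viewed, and the job is handed in when it is done.

```bash
mkdir -p pics; ls
cat > h.py <<'E'
import numpy as np, cv2
from scipy.spatial.transform import Rotation as R
from cell import robot
def cam(name):
    s=robot.get_state(); im=robot.get_image(name)
    K=np.array(im["mtx"],float)
    if name=="wrist":
        T=np.eye(4);T[:3,:3]=R.from_quat(s["ee_rot"]).as_matrix();T[:3,3]=s["eef_pos"]
        M=T@np.array(im["mount"],float)
    else:
        Rm=cv2.Rodrigues(np.array(im["rvec"],float))[0];t=np.array(im["tvec"],float).ravel()
        M=np.eye(4);M[:3,:3]=Rm.T;M[:3,3]=-Rm.T@t
    return im["frame"],K,M
def ray(K,M,px,z):
    px=np.atleast_2d(px).astype(float)
    d=(np.c_[px,np.ones(len(px))]@np.linalg.inv(K).T)@M[:3,:3].T
    c=M[:3,3]
    return c+d*((z-c[2])/d[:,2])[:,None]
def proj(K,M,P):
    P=np.atleast_2d(P).astype(float)
    q=(P-M[:3,3])@M[:3,:3]@K.T
    return q[:,:2]/q[:,2:]
E
python3 - <<'E'
from h import *
s=robot.get_state(); print(s)
for n in("scene","side","wrist"):
    f,K,M=cam(n); cv2.imwrite(f"pics/{n}0.png",f); np.savez(f"pics/{n}0.npz",K=K,M=M); print(n,K.round(1).tolist(),M.round(2).tolist())
E
```

```text
pics
{'time': 0.0, 'joint_pos': array([-1.16588889,  0.38426528,  0.01636927,  1.37116786, -0.00631062,
        1.38817213, -0.04648359]), 'dq': array([-5.97393690e-05,  9.04458818e-04,  7.46434443e-04,  7.09180403e-04,
        3.27600397e-04, -8.54436417e-04, -9.49911076e-05]), 'joint_efforts': array([-3.20984518e-04, -6.27597284e+01,  8.44366103e-01, -3.71815968e+01,
        1.64728949e-02,  1.43425033e-02, -1.05439292e-05]), 'eef_pos': array([281.5684149 , 557.42271135, 230.25570011]), 'ee_rot': array([ 8.51720422e-01,  5.23995572e-01, -8.29881211e-04,  5.24702721e-04]), 'contact_force': array([-0.06438872,  0.57260662,  0.07813014]), 'torque': array([ 0.02124106, -0.02489633,  0.04090789]), 'gripper_width': 85.3348173385236}
scene [[508.8, 0.0, 307.4], [0.0, 508.8, 203.7], [0.0, 0.0, 1.0]] [[0.64, 0.52, -0.56, 1225.47], [0.77, -0.46, 0.45, -533.99], [-0.02, -0.72, -0.7, 904.45], [0.0, 0.0, 0.0, 1.0]]
side [[455.6, 0.0, 318.4], [0.0, 455.6, 195.1], [0.0, 0.0, 1.0]] [[-1.0, -0.04, 0.05, 527.34], [-0.07, 0.68, -0.73, 809.92], [-0.0, -0.73, -0.68, 842.76], [0.0, 0.0, 0.0, 1.0]]
wrist [[339.7, 0.0, 320.6], [0.0, 339.7, 194.7], [0.0, 0.0, 1.0]] [[0.45, 0.86, 0.23, 222.98], [0.89, -0.43, -0.12, 588.83], [-0.0, 0.26, -0.97, 372.43], [0.0, 0.0, 0.0, 1.0]]
```

View pics/scene0.png

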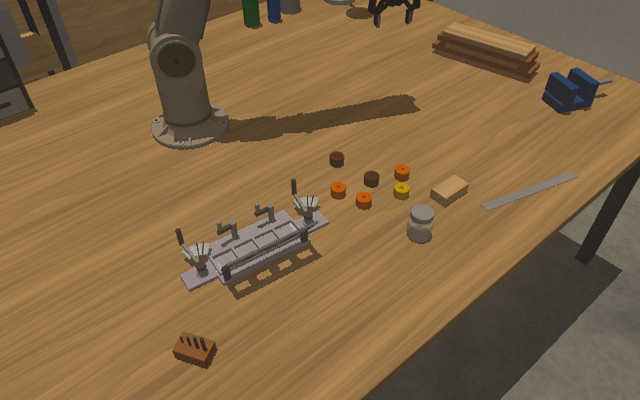

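View pics/side0.png

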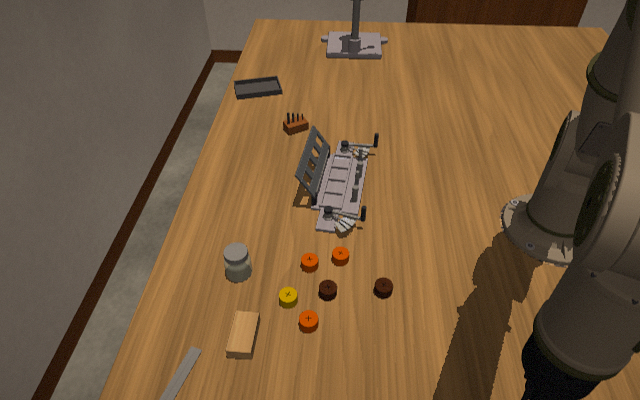

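View pics/wrist0.png

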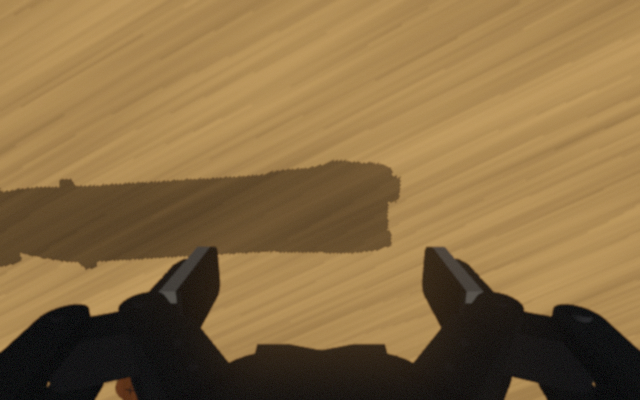

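Scene view: two dark blanks at (337,159) and (371,179), three orange and one yellow decoys, the jig around (255,250) with its frame leaning away from the robot. Side view: the same blanks at (384,288) and (328,290). Now I'll measure.

Run:
```python
from h import *
for n in("scene","side"):
    f=cv2.imread(f"pics/{n}0.png");d=np.load(f"pics/{n}0.npz");K,M=d["K"],d["M"]
    hsv=cv2.cvtColor(f,cv2.COLOR_BGR2HSV)
    pts={"scene":[(337,159),(371,179)],"side":[(384,288),(328,290)]}[n]
    for nm,m in (("dark",(hsv[...,2]<85)),("orange",(hsv[...,1]>200)&(hsv[...,2]>150))):
        m=m.astype(np.uint8)
        k,l,st,c=cv2.connectedComponentsWithStats(m)
        for i in range(1,k):
            if 40<st[i,4]<700:
                print(n,nm,st[i].tolist(),c[i].round(1),ray(K,M,c[i],13)[0].round(0))
    c0=f.copy()
    x0,y0,w,h={"scene":(160,160,190,140),"side":(270,110,130,130)}[n]
    cv2.imwrite(f"pics/{n}0c.png",cv2.resize(f[y0:y0+h,x0:x0+w],None,fx=4.2,fy=4.2,interpolation=cv2.INTER_CUBIC))
```

```text
scene dark [17, 0, 24, 37, 300] [28.2 16.4] [-1115.  -114.    13.]
scene dark [242, 0, 20, 29, 456] [251.   13.3] [-510.  592.   13.]
scene dark [267, 0, 34, 24, 567] [281.4   8.7] [-460.  713.   13.]
scene dark [47, 68, 9, 8, 41] [51.  72.1] [-589. -209.   13.]
scene dark [370, 108, 39, 11, 68] [391.7 114.2] [376. 491.  13.]
scene dark [174, 133, 14, 9, 46] [178.7 138.6] [ 51. -65.  13.]
scene dark [330, 153, 14, 15, 145] [336.8 160.7] [431. 214.  13.]
scene dark [364, 172, 15, 16, 148] [371.  180.4] [551. 227.  13.]
scene dark [291, 179, 5, 16, 60] [293.4 186.5] [435.  57.  13.]
scene dark [296, 204, 20, 21, 139] [306.6 215. ] [538.  17.  13.]
scene dark [255, 206, 21, 22, 179] [265.1 214.4] [469. -60.  13.]
scene dark [410, 214, 23, 10, 71] [420.  220.4] [732. 212.  13.]
scene dark [217, 224, 22, 23, 190] [228. 232.] [ 458. -162.   13.]
scene dark [176, 229, 8, 16, 72] [179.3 236.3] [ 394. -257.   13.]
scene dark [185, 256, 24, 21, 195] [199.7 266.1] [ 504. -268.   13.]
scene dark [189, 277, 30, 14, 43] [202.2 284.2] [ 551. -291.   13.]
scene dark [193, 337, 7, 12, 42] [195.6 342.
[... 849 characters left out ...]
23, 16, 104] [359.3 214.5] [478.  -7.  13.]
side dark [316, 224, 40, 14, 145] [340.2 231.3] [525.  54.  13.]
side dark [224, 252, 24, 14, 105] [236.6 260.9] [761. 161.  13.]
side dark [225, 265, 27, 18, 286] [237.8 274.6] [750. 199.  13.]
side dark [373, 278, 20, 21, 327] [382.8 288. ] [427. 215.  13.]
side dark [318, 280, 19, 21, 322] [327.2 290.2] [548. 229.  13.]
side dark [250, 315, 10, 44, 97] [254.9 337. ] [686. 349.  13.]
side orange [332, 247, 17, 13, 167] [340.3 252.7] [523. 122.  13.]
side orange [301, 253, 17, 13, 176] [309.2 259. ] [594. 145.  13.]
side orange [279, 287, 18, 16, 214] [287.5 294.1] [633. 244.  13.]
side orange [299, 310, 19, 17, 246] [308.1 318. ] [584. 300.  13.]
```

View pics/scene0c.png

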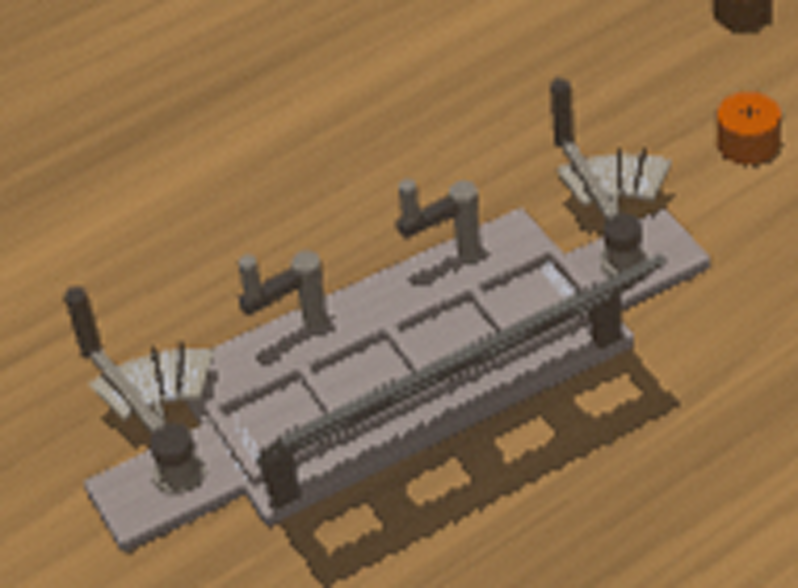

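View pics/side0c.png

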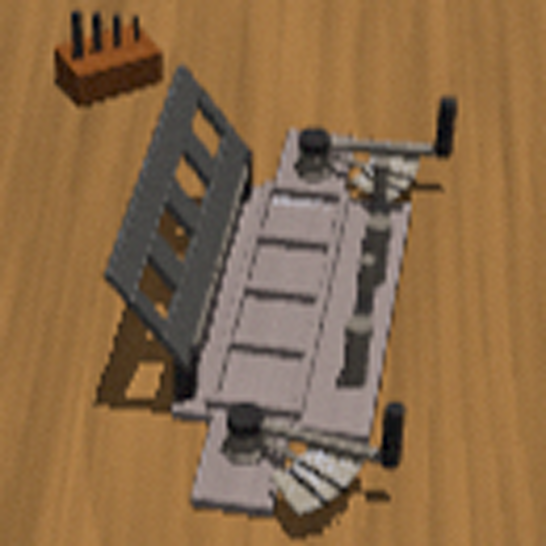

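```bash
python3 -m jog '[[0,0,0,0,0,-6,0.085],[0,0,0,0,0,-6,0.085],[0,0,0,0,0,-6,0.085],[-0.02,0.01,-0.005,0,0,0,0.085],[-0.037,0.02,-0.005,0,0,0,0.085],[-0.037,0.02,-0.005,0,0,0,0.085],[-0.037,0.02,-0.005,0,0,0,0.085],[-0.037,0.02,-0.005,0,0,0,0.085],[-0.037,0.02,-0.005,0,0,0,0.085],[-0.037,0.02,-0.005,0,0,0,0.085],[-0.037,0.02,-0.005,0,0,0,0.085],[-0.037,0.02,-0.005,0,0,0,0.085],[-0.037,0.02,-0.005,0,0,0,0.085],[-0.037,0.02,-0.005,0,0,0,0.085],[-0.037,0.02,-0.005,0,0,0,0.085],[-0.037,0.02,-0.005,0,0,0,0.085],[-0.037,0.02,-0.005,0,0,0,0.085],[-0.02,0.01,0,0,0,0,0.085],[0,0,0,0,0,0,0.085],[0,0,0,0,0,0,0.085]]'
python3 - <<'E'
from h import *
s=robot.get_state();print(s["eef_pos"],R.from_quat(s["ee_rot"]).as_matrix().round(3).tolist())
f,K,M=cam("wrist"); cv2.imwrite("pics/w1.png",f); np.savez("pics/w1.npz",K=K,M=M)
E
```

```text
time: 2.15
eef_pos: [478.6, 0.2, 301.0]
ee_rot: [0.76, 0.65, -0.0, -0.0]
contact_force: [-0.7, 0.1, 0.8]
gripper_width: 84.7
[4.78576444e+02 2.35654749e-01 3.01007940e+02] [[0.154, 0.988, -0.001], [0.988, -0.154, 0.0], [0.0, -0.001, -1.0]]
```

View pics/w1.png

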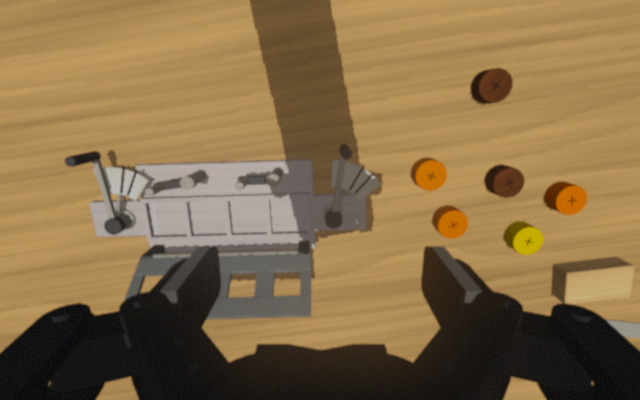

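The wrist view shows exactly two dark blanks, tops at (492,85) and (505,181). The jig is at (90–370, 160–250), with the frame open below it and both levers and turnbuttons visible. Next I'll fit the jig.

Run:
```python
from h import *
f=cv2.imread("pics/w1.png");d=np.load("pics/w1.npz");K,M=d["K"],d["M"]
g=cv2.resize(f[140:330,60:390],None,fx=2.4,fy=2.4,interpolation=cv2.INTER_CUBIC)
cv2.imwrite("pics/w1c.png",g)
hsv=cv2.cvtColor(f,cv2.COLOR_BGR2HSV)
roi=f[60:210,460:535];h=hsv[60:210,460:535]
m=((h[...,2]<95)).astype(np.uint8)
k,l,st,c=cv2.connectedComponentsWithStats(m)
for i in range(1,k):
    if st[i,4]>100: print(st[i],c[i]+[460,60], ray(K,M,c[i]+[460,60],20).round(1))
cv2.imwrite("pics/w1b.png",cv2.resize(roi,None,fx=4,fy=4,interpolation=cv2.INTER_CUBIC))
```

```text
[ 11  10  40  34 877] [490.31356899  86.64196123] [[426.2 213.5  20. ]]
[ 25 105  38  31 730] [502.62739726 181.0109589 ] [[544.4 226.1  20. ]]
```

View pics/w1c.png

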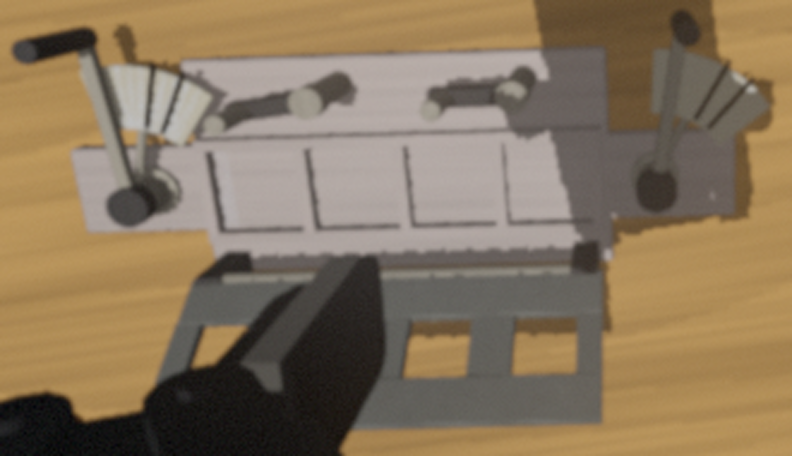

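View pics/w1b.png

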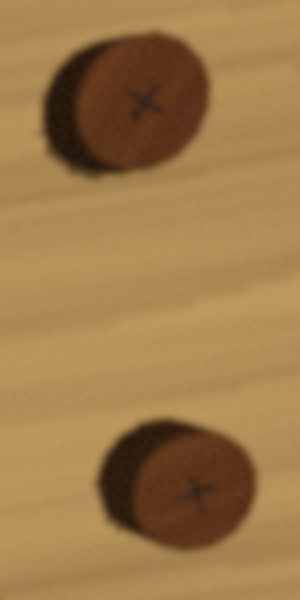

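```bash
cat >> h.py <<'E'
def rigid(J,W):
    a=J-J.mean(0);b=W-W.mean(0)
    th=np.arctan2((a[:,0]*b[:,1]-a[:,1]*b[:,0]).sum(),(a*b).sum())
    c,s=np.cos(th),np.sin(th);Q=np.array([[c,-s],[s,c]])
    t=W.mean(0)-Q@J.mean(0)
    return th,t,W-(J@Q.T+t)
E
python3 - <<'E'
from h import *
d=np.load("pics/w1.npz");K,M=d["K"],d["M"]
o=lambda p:np.array(p,float)/2.4+[60,140]-0.3
print("blanks",ray(K,M,[(495.8,85),(509,182.2)],26).round(1))
px=o([(222,231),(317,228),(412,226),(508,222),(207,152),(306,150),(405,148),(503,145)])
J=np.array([(24,-105),(24,-51),(24,3),(24,57),(-24,-105),(-24,-51),(-24,3),(-24,57)],float)
W=ray(K,M,px,14)[:,:2]
th,t,r=rigid(J,W);print(th,t,r.round(1).tolist())
c,s=np.cos(th),np.sin(th);Q=np.array([[c,-s],[s,c]])
def inj(p,z): return ((ray(K,M,o([p]),z)[0,:2]-t)@Q).round(1)
for n,p,z in [("pinR",(213,125),82),("pivR z56",(305,103),56),("pivR z70",(305,103),70),("pinL",(431,110),82),("pivL56",(511,92),56),("pivL70",(511,92),70),("postR",(25,50),75),("postL",(684,28),75),("screwR45",(130,205),45),("screwL45",(655,188),45)]: print(n,inj(p,z))
E
```

```text
blanks [[425.2 217.1  26. ]
 [545.4 231.   26. ]]
-0.12604105538362925 [ 540.39159036 -133.69935883] [[-0.8, 0.5], [-1.1, 0.3], [-0.8, -0.2], [-1.7, 0.1], [0.6, -0.6], [1.0, -0.2], [1.5, 0.1], [1.3, -0.0]]
pinR [-55.2 -63.6]
pivR z56 [-58.6 -30.9]
pivR z70 [-61.7 -25.1]
pinL [-59.4  36.8]
pivL56 [-61.2  69.8]
pivL70 [-64.2  71.9]
postR [ -91.1 -147.3]
postL [-92.6 152.8]
screwR45 [  -4.7 -133.2]
screwL45 [ -6.2 139. ]
```

```bash
cat >> h.py <<'E'
def go(P):
    s=robot.get_state();Rm=R.from_quat(s["ee_rot"]).as_matrix()
    return (Rm.T@(np.array(P,float)-s["eef_pos"])).round(1)
def snap(name,cn="wrist",crop=None,fx=1):
    f,K,M=cam(cn);np.savez(f"pics/{name}.npz",K=K,M=M)
    cv2.imwrite(f"pics/{name}.png",f)
    if crop:
        x,y,w,h=crop;cv2.imwrite(f"pics/{name}c.png",cv2.resize(f[y:y+h,x:x+w],None,fx=fx,fy=fx,interpolation=cv2.INTER_CUBIC))
    return f,K,M
E
python3 -m jog '[[0.0257,-0.0107,0.0226,0,0,0,0.085],[0.0257,-0.0107,0.0226,0,0,0,0.085],[0.0257,-0.0107,0.0226,0,0,0,0.085],[0.0257,-0.0107,0.0226,0,0,0,0.085],[0.0257,-0.0107,0.0226,0,0,0,0.085],[0.0257,-0.0107,0.0226,0,0,0,0.085],[0.0257,-0.0107,0.0226,0,0,0,0.085],[0.0257,-0.0107,0.0226,0,0,0,0.07],[0,0,0,0,0,0,0.07],[0,0,0,0,0,0,0.07],[0,0,0,0,0,0,0.07]]'
python3 - <<'E'
from h import *
f,K,M=snap("w2")
s=robot.get_state();print(s["eef_pos"],s["gripper_width"]); print(proj(K,M,[s["eef_pos"],[426,216.5,26]]))
E
```

```text
time: 3.3
eef_pos: [425.9, 216.4, 121.1]
ee_rot: [0.759, 0.651, 0.0, 0.0]
contact_force: [-0.7, -0.3, 0.2]
gripper_width: 69.9
[426.14169072 216.15908947 121.25690968] 69.92184574344373
[[317.44935637 254.02539597]
 [319.07113358 197.16000271]]
```

View pics/w2.png

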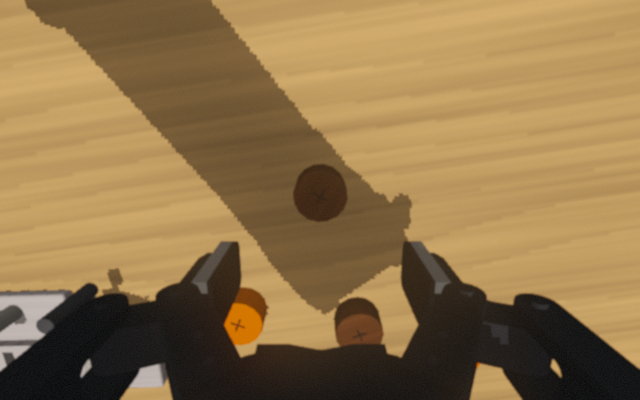

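Blank1's cross is at (320,197), where I predicted it. Descending to grasp.

```bash
python3 -m jog '[[0,0,0.03,0,0,0,0.07],[0,0,0.03,0,0,0,0.07],[0,0,0.03,0,0,0,0.07],[0,0,0.015,0,0,0,0.07],[0,0,0.008,0,0,0,0.07],[0,0,0,0,0,0,0.03],[0,0,0,0,0,0,0.03],[0,0,0,0,0,0,0.03],[0,0,0,0,0,0,0.03],[0,0,0,0,0,0,0.03],[0,0,0,0,0,0,0.03],[0,0,0,0,0,0,0.03]]'
python3 - <<'E'
from h import *
snap("w3")
E
```

```text
time: 4.55
eef_pos: [426.7, 216.8, 9.0]
ee_rot: [0.759, 0.651, 0.001, 0.0]
contact_force: [0.3, -1.2, 7.9]
gripper_width: 37.8
```

View pics/w3.png

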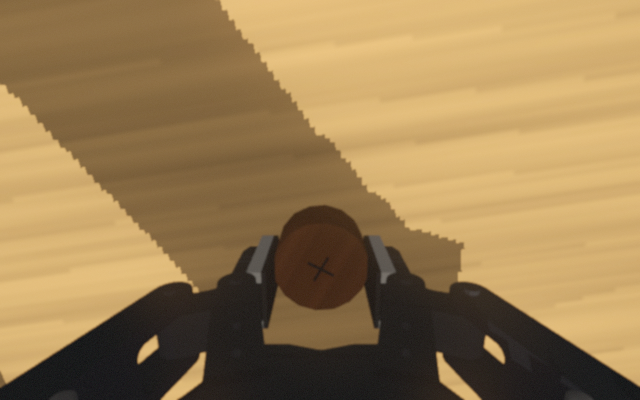

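```bash
python3 -m jog '[[0,0,-0.012,0,0,0,0.03],[0,0,-0.024,0,0,0,0.03],[0,0,-0.03,0,0,0,0.03],[0,0,-0.03,0,0,0,0.03],[0,0,-0.025,0,0,0,0.03],[-0.0296,0.0139,0,0,0,0,0.03],[-0.0296,0.0139,0,0,0,0,0.03],[-0.0296,0.0139,0,0,0,0,0.03],[-0.0296,0.0139,0,0,0,0,0.03],[-0.0296,0.0139,0,0,0,0,0.03],[-0.0296,0.0139,0,0,0,0,0.03],[-0.0296,0.0139,0,0,0,0,0.03],[-0.0296,0.0139,0,0,0,0,0.03],[-0.0296,0.0139,0,0,0,0,0.03],[-0.0296,0.0139,0,0,0,0,0.03],[-0.0296,0.0139,0,0,0,0,0.03],[-0.0296,0.0139,0,0,0,0,0.03],[0,0,0,0,0,0,0.03],[0,0,0,0,0,0,0.03]]'
python3 - <<'E'
from h import *
f,K,M=snap("w4")
s=robot.get_state();print(s["eef_pos"],s["gripper_width"])
E
```

```text
time: 6.5
eef_pos: [536.1, -160.8, 129.3]
ee_rot: [0.76, 0.65, 0.0, 0.0]
contact_force: [-0.7, 0.8, 0.0]
gripper_width: 37.8
[ 536.14156675 -159.57181819  129.06684346] 37.45492600562498
```

View pics/w4.png

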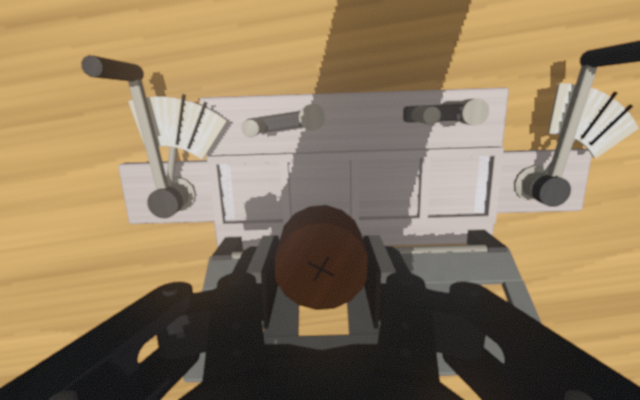

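The blank is held, with its cross at (322,268), and the jig fills the view. I'll crop in to refine the jig pose.

Run:
```python
from h import *
f=cv2.imread("pics/w4.png")
g=cv2.resize(f[80:255,195:515],None,fx=2.5,fy=2.5,interpolation=cv2.INTER_CUBIC)
g=cv2.convertScaleAbs(g,alpha=1.5)
cv2.imwrite("pics/w4c.png",g)
```

```text
(no output)
```

View pics/w4c.png

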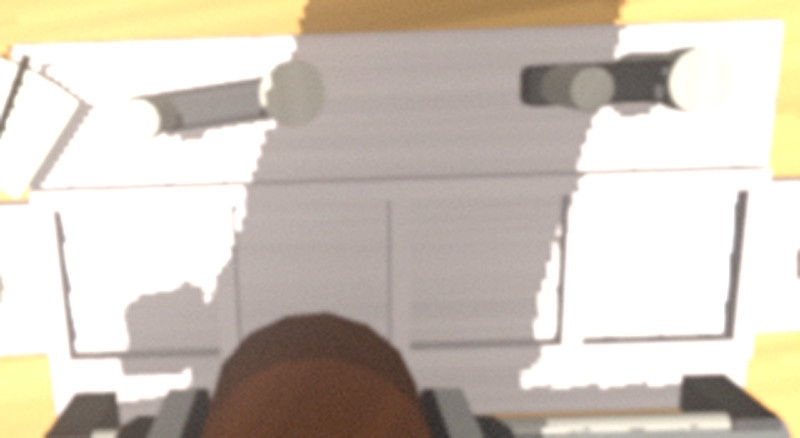

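Run:
```python
from h import *
d=np.load("pics/w4.npz");K,M=d["K"],d["M"]
o=lambda p:np.array(p,float)/2.5+[195,80]-0.3
far=[(73,353),(732,337),(560,342)];near=[(57,212),(743,193),(568,196),(236,208),(390,202)]
W=np.r_[ray(K,M,o(far),14),ray(K,M,o(near),18)][:,:2]
J=np.array([(24,-105),(24,105),(24,51),(-24,-105),(-24,105),(-24,51),(-24,-51),(-24,-3)],float)
th,t,r=rigid(J,W);print(th,t,r.round(1).tolist())
c,s=np.cos(th),np.sin(th);Q=np.array([[c,-s],[s,c]])
def inj(p,z): return ((ray(K,M,np.array([p],float),z)[0,:2]-t)@Q).round(1)
for n,p,z in [("pinR",o((143,118)),82),("pivR 56",o((293,92)),56),("pivR 66",o((293,92)),66),("pinL",o((593,89)),82),("pivL56",o((698,77)),56),("pivL66",o((698,77)),66),("postR",(93,67),75),("screwR",(165,203),45),("screwL",(552,190),45)]: print(n,inj(p,z))
print("cross world",ray(K,M,[(321.5,268)],129-9+26),"target -27:",Q@[0,-27]+t,"81:",Q@[0,81]+t, "tcp",robot.get_state()["eef_pos"])
np.savez("jig.npz",Q=Q,t=t)
```

```text
-0.12642446993524098 [ 540.03306982 -133.3664085 ] [[-1.2, 0.3], [-0.3, 0.8], [-0.4, 0.1], [0.5, 1.2], [0.3, -2.5], [-0.1, -0.9], [0.9, 1.2], [0.2, -0.3]]
pinR [-54.7 -62.6]
pivR 56 [-58.3 -30.3]
pivR 66 [-58.7 -30. ]
pinL [-58.   35.5]
pivL56 [-59.   69.5]
pivL66 [-59.3  65.1]
postR [ -88.7 -147.7]
screwR [  -2.3 -134.7]
screwL [ -3.8 132.6]
cross world [[ 535.07670602 -159.10408078  146.        ]] target -27: [ 536.62869484 -160.15092326] 81: [550.24619475 -53.01286421] tcp [ 536.14156675 -159.57181819  129.06684346]
```

```bash
python3 -m jog '[[-0.0006,0.0011,0.03,0,0,0,0.03],[0,0,0.03,0,0,0,0.03],[0,0,0.025,0,0,0,0.03],[0,0,0.012,0,0,0,0.03],[0,0,0.007,0,0,0,0.03],[0,0,0.004,0,0,0,0.03],[0,0,0,0,0,0,0.03]]'
python3 - <<'E'
from h import *
snap("w5")
E
```

```text
time: 7.25
eef_pos: [537.6, -160.7, 21.0]
ee_rot: [0.759, 0.651, 0.0, 0.0]
contact_force: [0.1, -1.4, -0.6]
gripper_width: 37.8
```

View pics/w5.png

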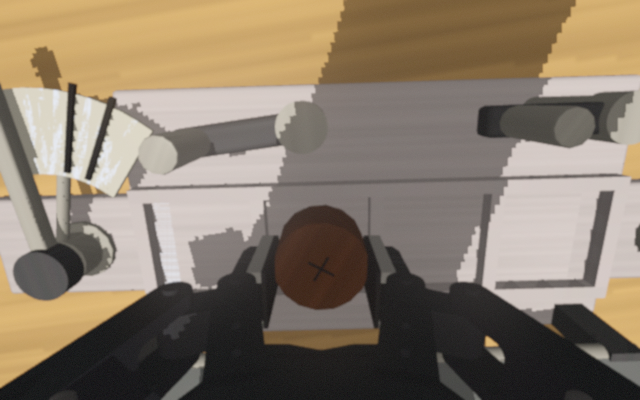

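The blank spans columns 275–367, between the pocket walls at 266 and 369. Lowering another millimetre, then releasing.

```bash
python3 -m jog '[[0,0,0.0015,0,0,0,0.03],[0,0,0,0,0,0,0.048],[0,0,0,0,0,0,0.048],[0,0,0,0,0,0,0.048],[0,0,-0.015,0,0,0,0.048],[0,0,-0.03,0,0,0,0.05],[0,0,-0.03,0,0,0,0.05],[0,0,-0.03,0,0,0,0.07],[0,0,0,0,0,0,0.07]]'
python3 - <<'E'
from h import *
f,K,M=snap("w6")
print(proj(K,M,[[545.4,231,26]]),go([545.4,231,121]))
f,K,M=snap("s6","scene",(160,130,250,150),3)
E
```

```text
time: 8.2
eef_pos: [539.8, -162.1, 129.7]
ee_rot: [0.759, 0.651, 0.003, 0.003]
contact_force: [0.9, -0.1, -0.4]
gripper_width: 70.1
[[871.80012566 117.74421655]] [388.9 -53.6   6.1]
```

View pics/w6.png

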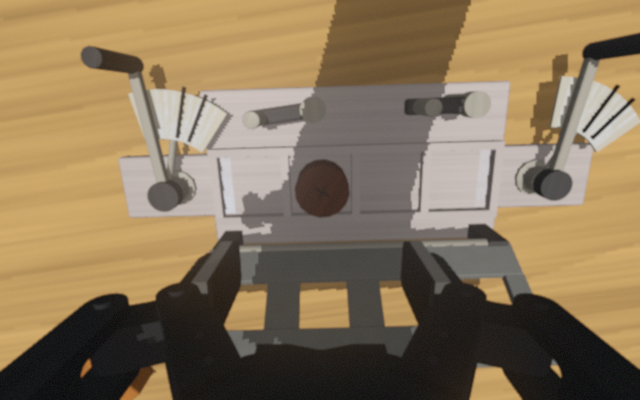

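View pics/s6c.png

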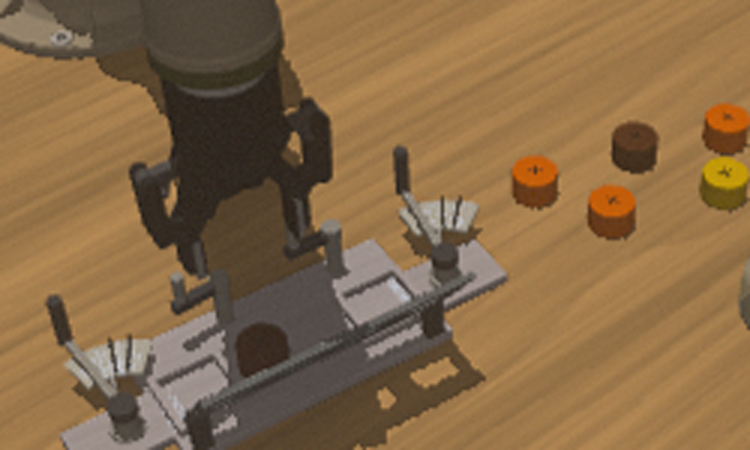

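Blank1 sits flat in pocket -27. On to blank2.

```bash
python3 -m jog '[[0.03,-0.0041,0,0,0,0,0.07],[0.03,-0.0041,0,0,0,0,0.07],[0.03,-0.0041,0,0,0,0,0.07],[0.03,-0.0041,0,0,0,0,0.07],[0.03,-0.0041,0,0,0,0,0.07],[0.03,-0.0041,0,0,0,0,0.07],[0.03,-0.0041,0,0,0,0,0.07],[0.03,-0.0041,0,0,0,0,0.07],[0.03,-0.0041,0,0,0,0,0.07],[0.03,-0.0041,0,0,0,0,0.07],[0.03,-0.0041,0,0,0,0,0.07],[0.03,-0.0041,0,0,0,0,0.07],[0.029,-0.0041,0.006,0,0,0,0.07],[0,0,0,0,0,0,0.07],[0,0,0,0,0,0,0.07]]'
python3 - <<'E'
from h import *
f,K,M=snap("w7")
s=robot.get_state();print(s["joint_pos"].round(2),R.from_quat(s["ee_rot"]).as_matrix().round(3).tolist())
print(s["eef_pos"],proj(K,M,[[545.4,231,26]]),go([545.4,231,121]))
E
```

```text
time: 9.8
eef_pos: [542.9, 232.0, 116.6]
ee_rot: [0.759, 0.651, -0.001, -0.0]
contact_force: [0.2, -1.4, -0.1]
gripper_width: 69.8
[-0.72  0.4   0.34  1.63 -0.14  1.13  1.07] [[0.153, 0.988, -0.002], [0.988, -0.153, -0.002], [-0.002, -0.001, -1.0]]
[543.4691899  230.7771051  117.06680216] [[318.36393368 202.5008493 ]] [ 0.5  1.9 -3.9]
```

View pics/w7.png

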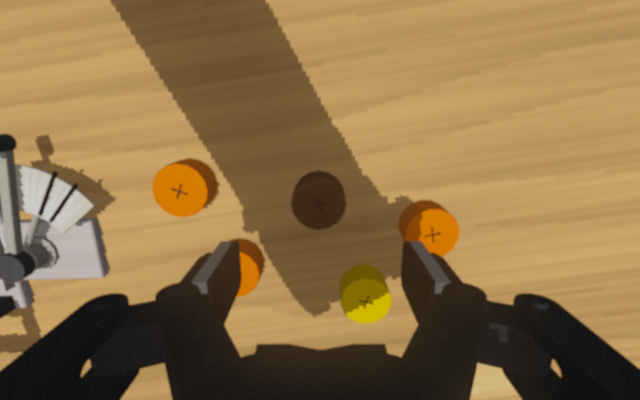

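Blank2's cross is at (319,204), as predicted. The decoys are close, so I'll check the clearance.

Run:
```python
from h import *
d=np.load("pics/w7.npz");K,M=d["K"],d["M"]
W=ray(K,M,[(319,204),(433,233),(366,299),(181,190),(240,268)],26);print(W.round(1))
Rm=R.from_quat(robot.get_state()["ee_rot"]).as_matrix()
print(((W-W[0])@Rm).round(1),go([W[0][0],W[0][1],9]))
```

```text
[[546.6 231.3  26. ]
 [581.  310.3  26. ]
 [627.8 255.5  26. ]
 [521.6 136.3  26. ]
 [587.3 164.7  26. ]]
[[  0.    0.    0. ]
 [ 83.4  21.9  -0.2]
 [ 36.4  76.5  -0.2]
 [-97.7 -10.1   0.2]
 [-59.5  50.5   0. ]] [  1.2   3.1 108.1]
```

```bash
python3 -m jog '[[0.0008,0.0027,0.02,0,0,0,0.058],[0,0,0.03,0,0,0,0.058],[0,0,0.025,0,0,0,0.058],[0,0,0.018,0,0,0,0.058],[0,0,0.01,0,0,0,0.058],[0,0,0.005,0,0,0,0.058],[0,0,0,0,0,0,0.03],[0,0,0,0,0,0,0.03],[0,0,0,0,0,0,0.03],[0,0,0,0,0,0,0.03],[0,0,0,0,0,0,0.03],[0,0,0,0,0,0,0.03]]'
python3 - <<'E'
from h import *
snap("w8")
E
```

```text
time: 11.05
eef_pos: [547.4, 232.3, 10.9]
ee_rot: [0.759, 0.651, 0.001, 0.0]
contact_force: [-0.1, -0.0, 5.4]
gripper_width: 37.2
```

View pics/w8.png

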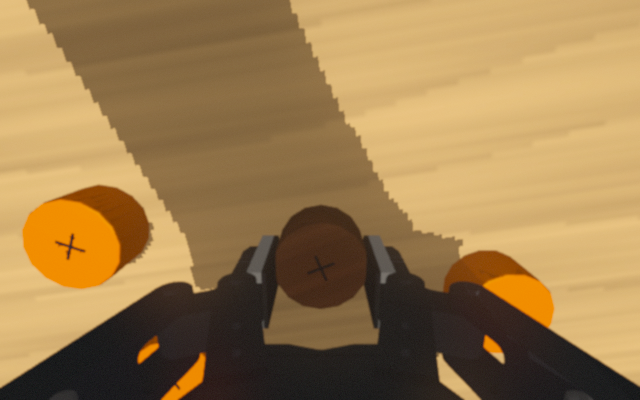

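```bash
python3 -m jog '[[0,0,-0.012,0,0,0,0.03],[0,0,-0.024,0,0,0,0.03],[0,0,-0.03,0,0,7.5,0.03],[0,0,-0.03,0,0,7.5,0.03],[0,0,-0.024,0,0,7.5,0.03],[0,0,0,0,0,7.5,0.03],[0,0,0,0,0,7.5,0.03],[0,0,0,0,0,7.5,0.03],[-0.0166,0.0232,0,0,0,0,0.03],[-0.0166,0.0232,0,0,0,0,0.03],[-0.0166,0.0232,0,0,0,0,0.03],[-0.0166,0.0232,0,0,0,0,0.03],[-0.0166,0.0232,0,0,0,0,0.03],[-0.0166,0.0232,0,0,0,0,0.03],[-0.0166,0.0232,0,0,0,0,0.03],[-0.0166,0.0232,0,0,0,0,0.03],[-0.0166,0.0232,0,0,0,0,0.03],[-0.0166,0.0232,0,0,0,0,0.03],[0,0,0,0,0,0,0.03],[0,0,0,0,0,0,0.03]]'
python3 - <<'E'
from h import *
f,K,M=snap("w9")
s=robot.get_state();print(s["joint_pos"].round(2),s["eef_pos"],go([550.3,-53.0,21]),s["gripper_width"])
print(R.from_quat(s["ee_rot"]).as_matrix().round(3).tolist())
E
```

```text
time: 13.1
eef_pos: [549.7, -53.7, 130.4]
ee_rot: [0.951, 0.31, 0.0, -0.0]
contact_force: [0.3, 0.6, -0.3]
gripper_width: 37.3
[-0.46  0.34  0.62  1.74 -0.21  1.14  0.85] [549.8256823  -52.39569764 130.27939638] [ -0.    0.8 109.3] 37.160102103679954
[[0.807, 0.591, 0.0], [0.591, -0.807, 0.001], [0.0, -0.001, -1.0]]
```

View pics/w9.png

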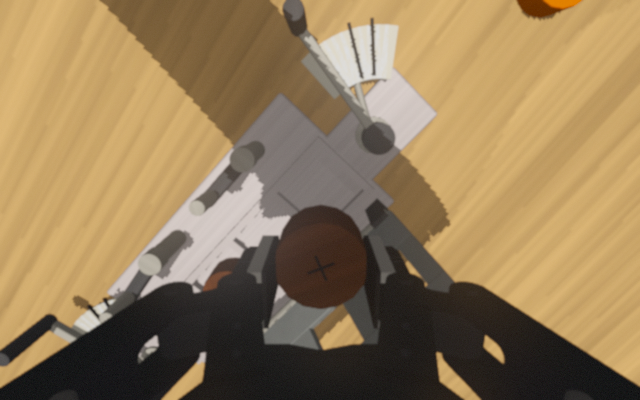

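```bash
python3 -m jog '[[0,0.0016,0.03,0,0,0,0.03],[0,0,0.03,0,0,0,0.03],[0,0,0.025,0,0,0,0.03],[0,0,0.012,0,0,0,0.03],[0,0,0.007,0,0,0,0.03],[0,0,0.004,0,0,0,0.03],[0,0,0,0,0,0,0.03]]'
python3 - <<'E'
from h import *
snap("w10")
E
```

```text
time: 13.85
eef_pos: [551.2, -54.2, 22.5]
ee_rot: [0.95, 0.311, 0.0, 0.0]
contact_force: [0.4, 0.1, -0.4]
gripper_width: 37.4
```

View pics/w10.png

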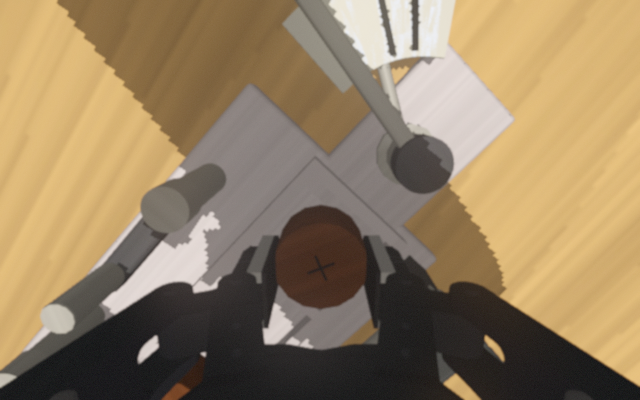

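Blank2 is centred under the wall corner at (317,157). Lowering and releasing.

```bash
python3 -m jog '[[0,0,0.002,0,0,0,0.03],[0,0,0,0,0,0,0.05],[0,0,0,0,0,0,0.05],[0,0,0,0,0,0,0.05],[0,0,-0.015,0,0,0,0.05],[0,0,-0.03,0,0,0,0.05],[0,0,-0.03,0,0,0,0.05],[0,0,-0.03,0,0,0,0.05],[0,0,-0.03,0,0,0,0.05],[0,0,-0.03,0,0,0,0.05],[0,0,0,0,0,0,0.05],[0,0,0,0,0,0,0.05]]'
python3 - <<'E'
from h import *
f,K,M=snap("w11")
d=np.load("jig.npz");Q,t=d["Q"],d["t"]
f2,K2,M2=snap("s11","scene",(160,130,250,150),3)
f2,K2,M2=snap("d11","side",(260,100,160,150),4)
E
```

```text
time: 15.1
eef_pos: [551.2, -54.7, 186.4]
ee_rot: [0.951, 0.311, 0.001, 0.0]
contact_force: [-0.2, -0.4, -1.1]
gripper_width: 50.0
```

View pics/w11.png

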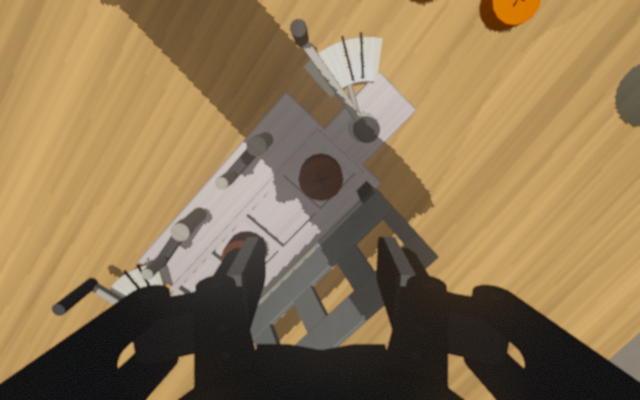

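View pics/s11c.png

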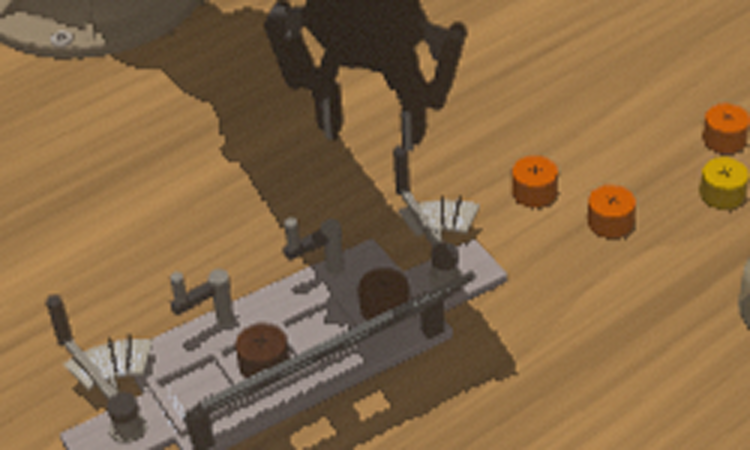

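View pics/d11c.png

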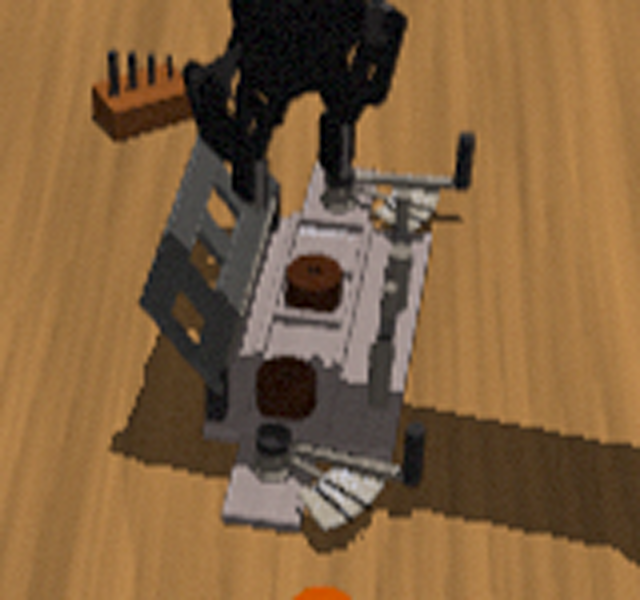

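Run:
```python
from h import *
d=np.load("jig.npz");Q,t=d["Q"],d["t"]
d=np.load("pics/w11.npz");K,M=d["K"],d["M"]
print("blank2 jig",((ray(K,M,[(320,176.5)],36)[0,:2]-t)@Q).round(1))
d=np.load("pics/w6.npz");K,M=d["K"],d["M"]
print("blank1 jig",((ray(K,M,[(322,190)],36)[0,:2]-t)@Q).round(1))
def edge(th,y,r=82): 
    x=42-r*np.cos(th);z=41+r*np.sin(th);return np.r_[Q@[x,y]+t,z]
for nm in ("w1","scene0","side0"):
    d=np.load(f"pics/{nm}.npz");K,M=d["K"],d["M"]
    for th in (1.9,2.0,2.1,2.2,2.3): print(nm,th,proj(K,M,[edge(th,110),edge(th,-110)]).round(0).tolist())
```

```text
blank2 jig [-1.2 82.8]
blank1 jig [ -1.4 -26.3]
w1 1.9 [[310.0, 306.0], [108.0, 311.0]]
w1 2.0 [[310.0, 310.0], [111.0, 315.0]]
w1 2.1 [[310.0, 314.0], [114.0, 319.0]]
w1 2.2 [[311.0, 317.0], [118.0, 322.0]]
w1 2.3 [[311.0, 319.0], [121.0, 324.0]]
scene0 1.9 [[313.0, 212.0], [222.0, 255.0]]
scene0 2.0 [[315.0, 215.0], [223.0, 258.0]]
scene0 2.1 [[317.0, 218.0], [225.0, 262.0]]
scene0 2.2 [[318.0, 222.0], [227.0, 266.0]]
scene0 2.3 [[320.0, 225.0], [229.0, 269.0]]
side0 1.9 [[303.0, 174.0], [320.0, 124.0]]
side0 2.0 [[300.0, 174.0], [317.0, 124.0]]
side0 2.1 [[297.0, 175.0], [315.0, 125.0]]
side0 2.2 [[294.0, 176.0], [312.0, 126.0]]
side0 2.3 [[292.0, 178.0], [310.0, 127.0]]
```

Both blanks are in their pockets, at jig (-1,-26) and (-1,83), and the frame measures about 2.15 rad. Next I'll turn back to align with the jig, close the fingers, and go behind the frame.

```bash
python3 -m jog '[[0,0,0,0,0,-7.75,0],[0,0,0,0,0,-7.75,0],[0,0,0,0,0,-7.75,0],[0,0,0,0,0,-7.75,0],[0,0,0,0,0,-7.75,0],[0,0,0,0,0,-7.75,0],[0,0,0,0,0,0,0],[0,0,0,0,0,0,0]]'
cat >> h.py <<'E'
try:
    _d=np.load("jig.npz");Qj,tj=_d["Q"],_d["t"]
except Exception: pass
def J2W(x,y,z): return np.r_[Qj@[x,y]+tj,z]
def W2J(P): return np.r_[(np.array(P[:2])-tj)@Qj,P[2:]].round(1)
E
python3 - <<'E'
from h import *
s=robot.get_state();print(W2J(s["eef_pos"]),s["joint_pos"].round(2),s["gripper_width"]);print(go(J2W(115,0,186)),R.from_quat(s["ee_rot"]).as_matrix().round(3).tolist(),Qj)
E
```

```text
time: 16.05
eef_pos: [550.3, -54.6, 184.3]
ee_rot: [0.752, 0.659, -0.001, -0.0]
contact_force: [-0.5, -0.5, -0.6]
gripper_width: 0.2
[  0.3  79.5 184.3] [-0.38  0.27  0.51  1.66 -0.14  1.24  1.6 ] 0.19417565456295727
[-78.9 115.1  -1.9] [[0.131, 0.991, -0.001], [0.991, -0.131, -0.0], [-0.0, -0.001, -1.0]] [[ 0.99201907  0.12608796]
 [-0.12608796  0.99201907]]
```

```bash
python3 -m jog '[[-0.0131,0.0192,0,0,0,0,0],[-0.0131,0.0192,0,0,0,0,0],[-0.0131,0.0192,0,0,0,0,0],[-0.0131,0.0192,0,0,0,0,0],[-0.0131,0.0192,0,0,0,0,0],[-0.0131,0.0192,0,0,0,0,0],[0,0,0.02,0,0,0,0],[0,0,0.025,0,0,0,0],[0,0,0.025,0,0,0,0],[0,0,0.014,0,0,0,0],[0,0,0,0,0,0,0],[0,0,0,0,0,0,0]]'
python3 - <<'E'
from h import *
s=robot.get_state();print(W2J(s["eef_pos"]));snap("d12","side",(260,60,200,150),4)
E
```

```text
time: 17.25
eef_pos: [655.3, -147.1, 101.6]
ee_rot: [0.751, 0.66, -0.0, 0.0]
contact_force: [0.3, -0.3, 0.5]
gripper_width: 0.1
[116.1   0.9 101.6]
```

View pics/d12c.png

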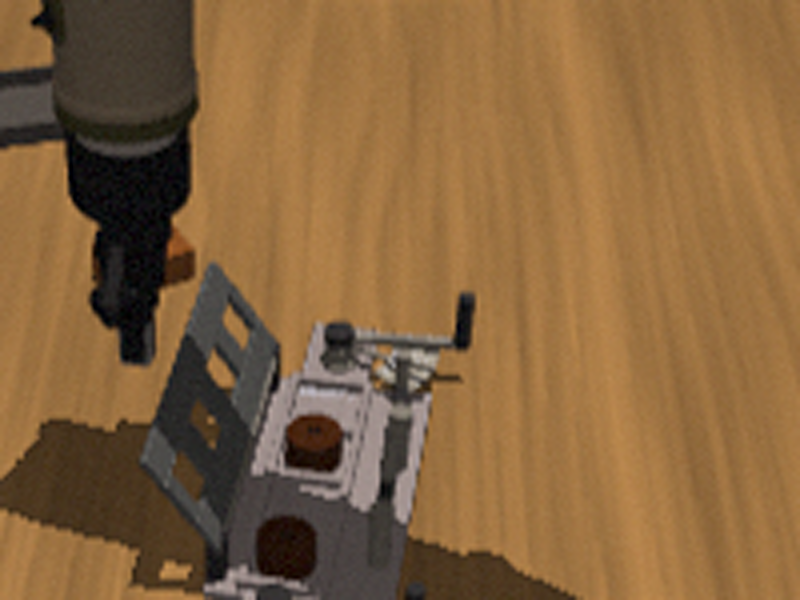

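The closed fingers are behind the frame. Now I'll push towards the robot.

```bash
python3 -m jog '[[0,-0.012,-0.0013,0,0,0,0],[0,-0.012,-0.0013,0,0,0,0],[0,-0.012,-0.0013,0,0,0,0],[0,-0.012,-0.0013,0,0,0,0],[0,-0.012,-0.0013,0,0,0,0],[0,0,0,0,0,0,0]]'
python3 - <<'E'
from h import *
s=robot.get_state();print(W2J(s["eef_pos"]),s["contact_force"]);snap("d13","side",(260,60,200,150),4)
E
```

```text
time: 17.9
eef_pos: [597.3, -140.1, 111.3]
ee_rot: [0.751, 0.66, 0.002, 0.002]
contact_force: [1.5, -0.0, 2.2]
gripper_width: 0.2
[ 57.6   0.6 111.3] [ 1.54234014 -0.01328034  2.21030881]
```

View pics/d13c.png

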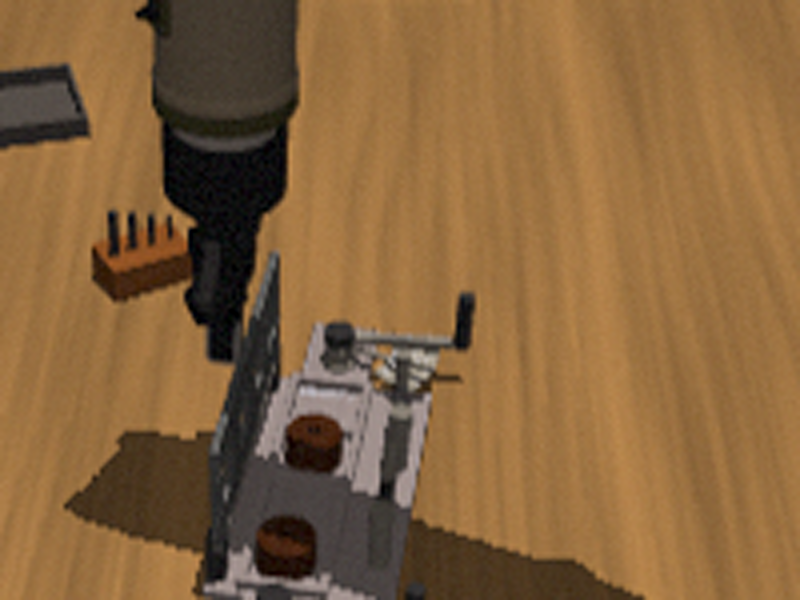

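```bash
python3 -m jog '[[0,-0.0125,0.001,0,0,0,0],[0,-0.0125,0.0015,0,0,0,0],[0,-0.009,0.0045,0,0,0,0],[0,-0.009,0.005,0,0,0,0],[0,-0.0075,0.0065,0,0,0,0],[0,-0.007,0.0075,0,0,0,0],[0,-0.005,0.009,0,0,0,0],[0,-0.0045,0.009,0,0,0,0],[0,0,0,0,0,0,0]]'
python3 - <<'E'
from h import *
s=robot.get_state();print(W2J(s["eef_pos"]),s["contact_force"]);snap("d14","side",(260,60,200,150),4)
E
```

```text
time: 18.85
eef_pos: [527.3, -130.6, 61.6]
ee_rot: [0.751, 0.661, -0.001, -0.001]
contact_force: [-0.7, -0.3, 0.3]
gripper_width: -0.3
[-12.9   1.1  61.6] [-0.67720861 -0.29599671  0.34163015]
```

View pics/d14c.png

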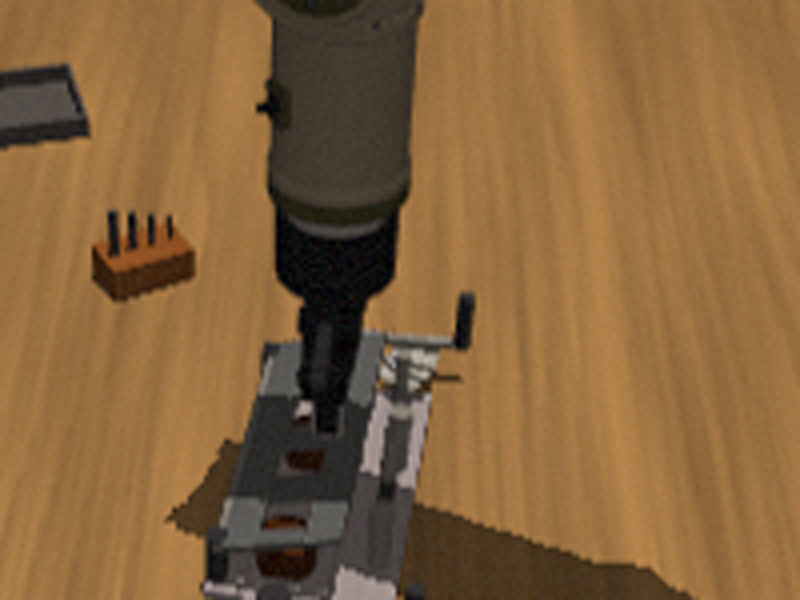

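```bash
python3 -m jog '[[0,-0.002,0.008,0,0,0,0],[0,-0.001,0.006,0,0,0,0],[0,0,0.004,0,0,0,0],[0,0,0.0015,0,0,0,0],[0,0,0,0,0,0,0],[0,0,0,0,0,0,0]]'
python3 - <<'E'
from h import *
s=robot.get_state();print(W2J(s["eef_pos"]),s["contact_force"])
E
```

```text
time: 19.5
eef_pos: [525.9, -130.5, 44.1]
ee_rot: [0.751, 0.661, -0.0, -0.0]
contact_force: [-2.7, 0.5, 5.1]
gripper_width: 0.2
[-14.4   1.   44.1] [-2.66359324  0.48642049  5.1342506 ]
```

```bash
python3 -m jog '[[0,0,0.0015,0,0,0,0],[0,0,0.0015,0,0,0,0],[0,0,0,0,0,0,0],[0,0,0,0,0,0,0]]'; python3 -m jog '[[0,0,-0.01,0,0,0,0],[0,0,-0.03,0,0,0,0],[0,0,-0.03,0,0,0,0],[0,0,-0.03,0,0,0,0],[0,-0.03,-0.03,0,0,0,0],[0,-0.03,0,0,0,0,0.016],[0,-0.03,0,0,0,0,0.016],[0,0,0,0,0,0,0.016],[0,0,0,0,0,0,0.016]]'
python3 - <<'E'
from h import *
s=robot.get_state();print(W2J(s["eef_pos"]),s["contact_force"],s["gripper_width"]);snap("w15");snap("d15","side",(260,60,200,150),4)
E
```

```text
time: 19.9
eef_pos: [526.0, -130.6, 43.8]
ee_rot: [0.751, 0.66, 0.001, -0.001]
contact_force: [-14.2, 3.5, 36.6]
gripper_width: -0.2
time: 20.8
eef_pos: [436.7, -118.8, 171.2]
ee_rot: [0.751, 0.661, 0.001, -0.0]
contact_force: [0.9, 0.3, 0.3]
gripper_width: 15.7
[-104.3    1.4  171.2] [0.88028482 0.3052443  0.30752004] 15.744439428860703
```

View pics/w15.png

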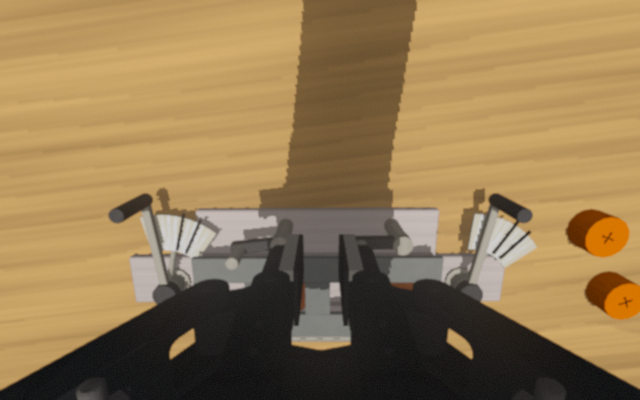

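View pics/d15c.png

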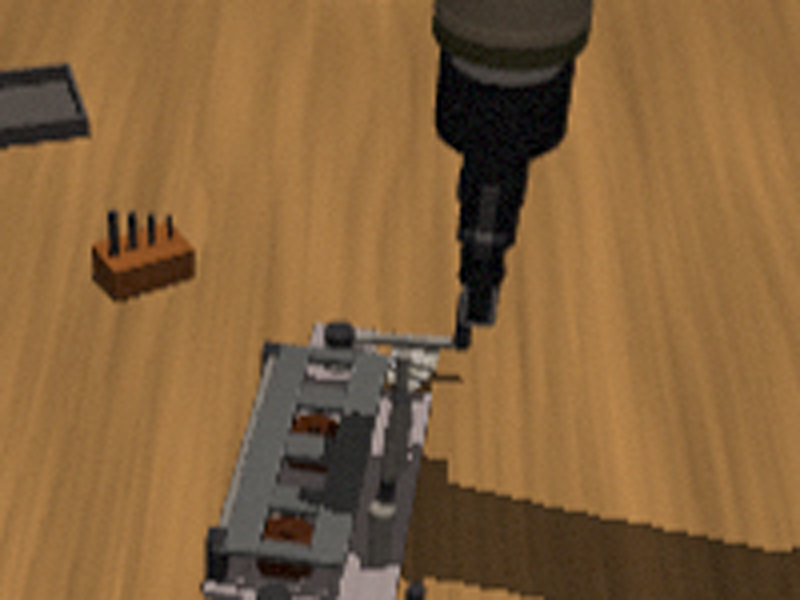

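The frame is shut: the tip stopped at z = 43.8 under 37 N, and both blanks are visible through the windows. Next I'll rotate 45° for the turnbuttons and look.

```bash
python3 -m jog '[[0,0,0,0,0,7.5,0.016],[0,0,0,0,0,7.5,0.016],[0,0,0,0,0,7.5,0.016],[0,0,0,0,0,7.5,0.016],[0,0,0,0,0,7.5,0.016],[0,0,0,0,0,7.5,0.016],[0,0,0,0,0,0,0.016],[0,0,0,0,0,0,0.016]]'
python3 - <<'E'
from h import *
s=robot.get_state();print(W2J(s["eef_pos"]),s["gripper_width"],R.from_quat(s["ee_rot"]).as_matrix().round(3).tolist());f,K,M=snap("w16")
print(proj(K,M,[J2W(-58,36,82),J2W(-55,-64,82),J2W(-58,70,56),J2W(-58,-30,56)]).round(0))
E
```

```text
time: 21.7
eef_pos: [437.3, -119.2, 170.8]
ee_rot: [0.946, 0.325, -0.0, 0.0]
contact_force: [-0.0, -0.0, -0.6]
gripper_width: 16.2
[-103.7    1.1  170.8] 16.15249351078886 [[0.789, 0.615, -0.001], [0.615, -0.789, -0.001], [-0.001, 0.0, -1.0]]
[[399. 211.]
 [304. 301.]
 [425. 171.]
 [332. 255.]]
```

View pics/w16.png

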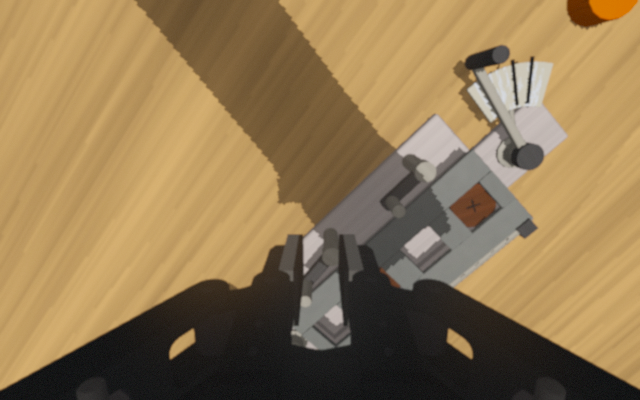

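Pin L is at (397,211) and pin R at (306,300), both within 2 px of prediction. Moving over pin L.

Run:
```python
from h import *
d=np.load("pics/w16.npz");K,M=d["K"],d["M"]
print(W2J(ray(K,M,[(397,211)],82)[0]),W2J(ray(K,M,[(306,300)],82)[0]),go(J2W(-58,36,95)),go(J2W(-58,36,60)))
```

```text
[-59.3  34.9  82. ] [-54.6 -62.4  82. ] [57.2  7.9 75.8] [ 57.2   7.9 110.8]
```

```bash
python3 -m jog '[[0.019,0.0026,0.02,0,0,0,0.016],[0.019,0.0026,0.025,0,0,0,0.016],[0.0187,0.0026,0.025,0,0,0,0.016],[0,0,0.004,0,0,0,0.016],[0,0,0,0,0,0,0.016],[0,0,0,0,0,0,0.016]]'
python3 - <<'E'
from h import *
s=robot.get_state();print(W2J(s["eef_pos"]),go(J2W(-58.4,35.6,61)));snap("w17",crop=(220,200,200,150),fx=4)
E
```

```text
time: 22.35
eef_pos: [486.4, -91.5, 97.7]
ee_rot: [0.946, 0.323, 0.0, 0.0]
contact_force: [0.1, -0.6, -0.2]
gripper_width: 16.1
[-58.5  34.8  97.7] [ 0.6 -0.5 36.7]
```

View pics/w17c.png

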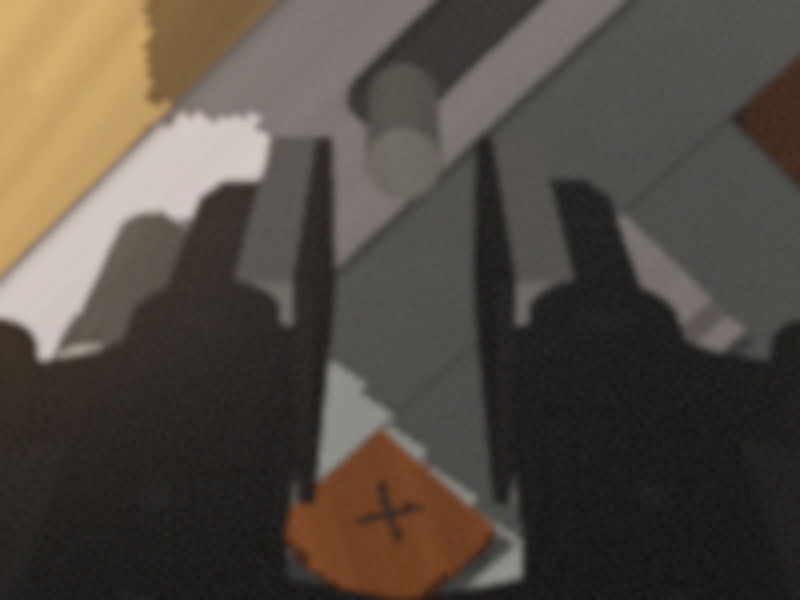

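The pin top at (403,165) in the crop is centred between the pads. Descending and swinging the arc.

```bash
python3 -m jog '[[0,0,0.015,0,0,0,0.016],[0,0,0.014,0,0,0,0.016],[0,0,0.007,0,0,0,0.016],[0,0,0,0,0,0,0.016],[0.007,0.0054,0,0,0,0,0.016],[0.0082,0.0034,0,0,0,0,0.016],[0.0088,0.0012,0,0,0,0,0.016],[0.0088,-0.0012,0,0,0,0,0.016],[0.0082,-0.0034,0,0,0,0,0.016],[0.007,-0.0054,0,0,0,0,0.016],[0.003,0,0,0,0,0,0.016],[0,0,0,0,0,0,0.016],[0,0,0,0,0,0,0.016]]'
python3 - <<'E'
from h import *
s=robot.get_state();print(W2J(s["eef_pos"]),s["contact_force"]);snap("w18",crop=(170,150,300,200),fx=2.6)
E
```

```text
time: 23.7
eef_pos: [526.2, -58.5, 60.7]
ee_rot: [0.946, 0.323, -0.0, -0.001]
contact_force: [-3.2, 0.4, 0.3]
gripper_width: 15.8
[-23.2  72.5  60.7] [-3.19714057  0.44007344  0.34245232]
```

View pics/w18c.png

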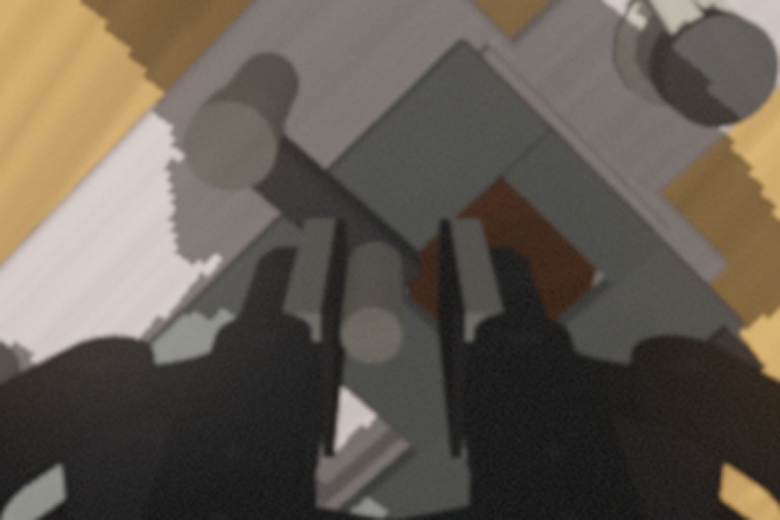

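The left bar points over the frame at about 1.55 rad. Retracting to the right pin.

```bash
python3 -m jog '[[-0.002,0,0,0,0,0,0.016],[0,0,-0.015,0,0,0,0.016],[0,0,-0.025,0,0,0,0.016],[0,0,0,0,0,0,0.016],[0,0,0,0,0,0,0.016]]'
python3 - <<'E'
from h import *
s=robot.get_state();print(W2J(s["eef_pos"]),go(J2W(-54.8,-63.3,99)));f,K,M=snap("w19",crop=(170,100,400,250),fx=2)
print(proj(K,M,[J2W(-24,70,82)])-[170,100])
E
```

```text
time: 24.25
eef_pos: [526.0, -60.5, 101.6]
ee_rot: [0.946, 0.323, 0.001, 0.0]
contact_force: [0.1, 0.3, -0.1]
gripper_width: 15.9
[-23.1  70.5 101.6] [-116.9   72.3    2.4]
[[146.76319157 137.79011057]]
```

View pics/w19c.png

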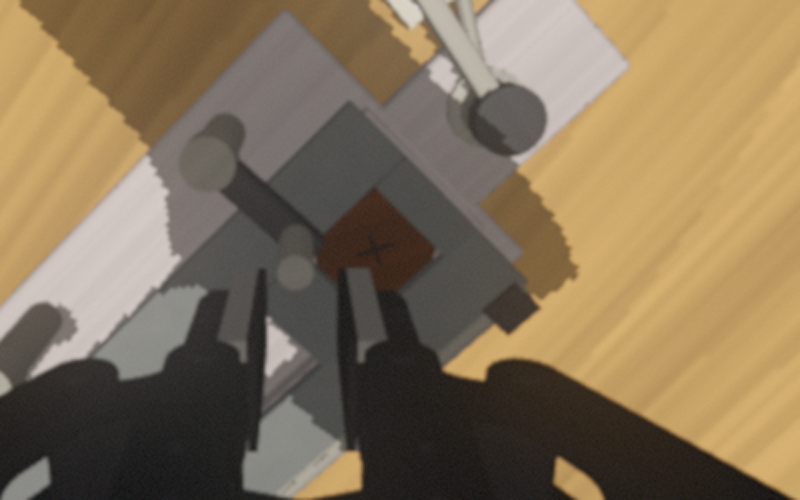

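Pin L is where 1.57 rad predicts, so the left one is secured. On to the right.

```bash
python3 -m jog '[[-0.0195,0.012,0,0,0,0,0.016],[-0.0195,0.012,0,0,0,0,0.016],[-0.0195,0.012,0,0,0,0,0.016],[-0.0195,0.012,0,0,0,0,0.016],[-0.0195,0.012,0,0,0,0,0.016],[-0.0195,0.0122,0.002,0,0,0,0.016],[0,0,0,0,0,0,0.016],[0,0,0,0,0,0,0.016]]'
python3 - <<'E'
from h import *
s=robot.get_state();print(W2J(s["eef_pos"]),go(J2W(-54.8,-63.3,61)));f,K,M=snap("w20",crop=(220,200,200,150),fx=4)
E
```

```text
time: 25.1
eef_pos: [476.3, -189.4, 98.3]
ee_rot: [0.947, 0.322, -0.0, -0.0]
contact_force: [0.7, 0.9, 0.3]
gripper_width: 16.1
[-56.2 -63.6  98.3] [ 1.2  0.8 37.3]
```

View pics/w20c.png

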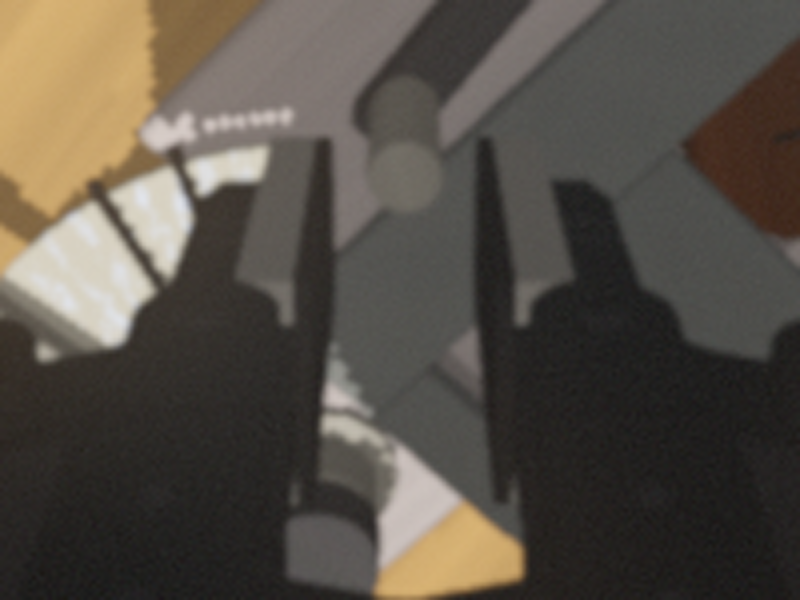

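```bash
python3 -m jog '[[0,0,0.015,0,0,0,0.016],[0,0,0.014,0,0,0,0.016],[0,0,0.008,0,0,0,0.016],[0,0,0,0,0,0,0.016],[0.0055,0.0044,0,0,0,0,0.016],[0.0082,0.0034,0,0,0,0,0.016],[0.0088,0.0012,0,0,0,0,0.016],[0.0088,-0.0012,0,0,0,0,0.016],[0.0082,-0.0034,0,0,0,0,0.016],[0.007,-0.0054,0,0,0,0,0.016],[0.0033,0,0,0,0,0,0.016],[0,0,0,0,0,0,0.016],[0,0,0,0,0,0,0.016]]'
python3 - <<'E'
from h import *
s=robot.get_state();print(W2J(s["eef_pos"]),s["contact_force"],s["gripper_width"])
E
python3 -m jog '[[-0.002,0,0,0,0,0,0.016],[0,0,-0.015,0,0,0,0.016],[0,0,-0.025,0,0,0,0.016],[0,0,0,0,0,0,0.016],[0,0,0,0,0,0,0.016]]'
python3 - <<'E'
from h import *
s=robot.get_state();print(W2J(s["eef_pos"]));f,K,M=snap("w21",crop=(170,100,400,250),fx=2)
print((proj(K,M,[J2W(-24,-30,82)])-[170,100])*2)
E
```

```text
time: 26.45
eef_pos: [514.3, -157.9, 61.8]
ee_rot: [0.946, 0.323, -0.001, -0.001]
contact_force: [-5.6, -2.7, 3.3]
gripper_width: 16.2
[-22.5 -27.6  61.8] [-5.56805739 -2.72336405  3.30102114] 16.249093034478243
time: 26.95
eef_pos: [514.7, -158.3, 102.4]
ee_rot: [0.946, 0.324, 0.001, -0.0]
contact_force: [-1.1, 0.3, -0.4]
gripper_width: 15.9
[-22.  -27.9 102.4]
[[286.08088535 275.71195148]]
```

View pics/w21c.png

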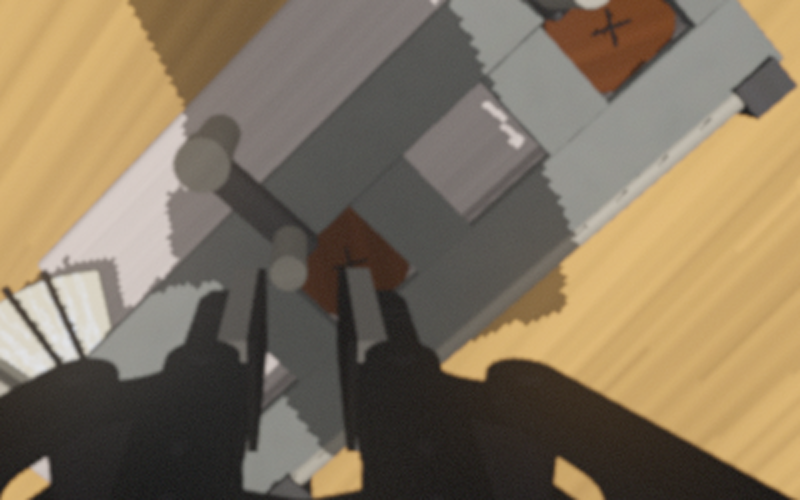

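Pin R is at (289,272) against (286,276) predicted for 1.57, so it's secured. Now the levers: rotate back, lift, and view the left lever.

```bash
python3 -m jog '[[0,0,-0.012,0,0,-7.5,0.03],[0,0,-0.012,0,0,-7.5,0.03],[0,0,-0.012,0,0,-7.5,0.03],[0,0,-0.012,0,0,-7.5,0.03],[0,0,-0.012,0,0,-7.5,0.03],[0,0,-0.012,0,0,-7.5,0.03],[0.025,-0.013,0,0,0,0,0.03],[0.025,-0.013,0,0,0,0,0.03],[0.025,-0.013,0,0,0,0,0.03],[0.025,-0.013,0,0,0,0,0.03],[0.025,-0.013,0,0,0,0,0.03],[0.025,-0.013,0,0,0,0,0.03],[0.015,-0.013,0,0,0,0,0.03],[0,0,0,0,0,0,0.03],[0,0,0,0,0,0,0.03]]'
python3 - <<'E'
from h import *
s=robot.get_state();print(W2J(s["eef_pos"]),s["gripper_width"]);f,K,M=snap("w22")
for p in [(0,135,26),(-90,135,75),(-90,150,75)]: print(p,proj(K,M,[J2W(*p)]).round(0))
E
```

```text
time: 28.5
eef_pos: [444.4, 16.1, 173.4]
ee_rot: [0.75, 0.661, -0.0, -0.0]
contact_force: [-0.1, 0.1, -0.5]
gripper_width: 30.0
[-113.7  136.2  173.4] 29.951770901685457
(0, 135, 26) [[318. 297.]]
(-90, 135, 75) [[317. 226.]]
(-90, 150, 75) [[337. 226.]]
```

View pics/w22.png

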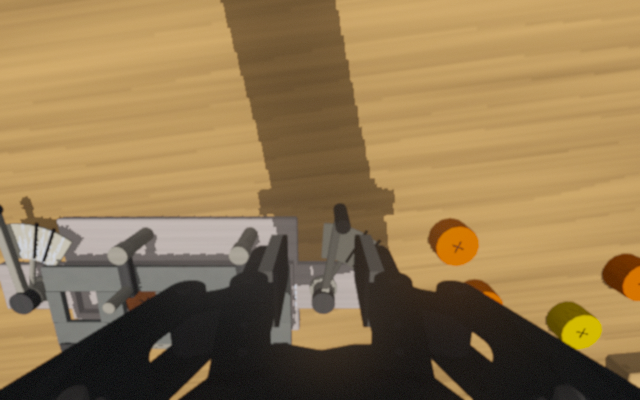

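Run:
```python
from h import *
f=cv2.imread("pics/w22.png");cv2.imwrite("pics/w22c.png",cv2.convertScaleAbs(cv2.resize(f[195:320,280:400],None,fx=5,fy=4.7,interpolation=cv2.INTER_CUBIC),alpha=1.6))
```

```text
(no output)
```

View pics/w22c.png

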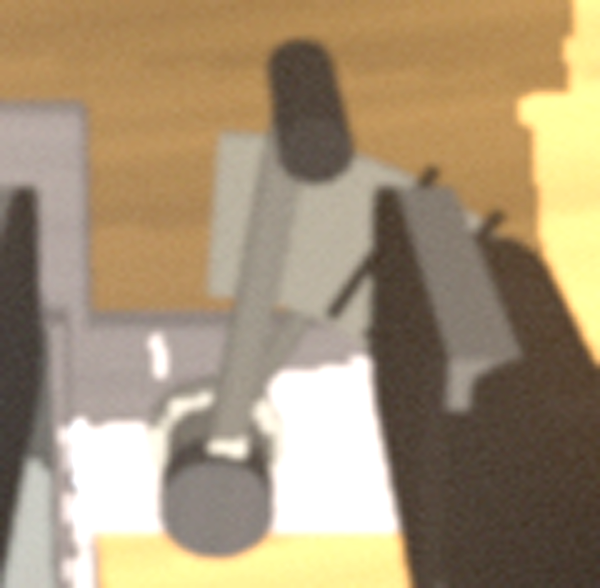

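Run:
```python
from h import *
d=np.load("pics/w22.npz");K,M=d["K"],d["M"]
p=W2J(ray(K,M,[(343.2,226.5)],75)[0]);print("postL",p)
print("baseL z29",W2J(ray(K,M,[(340,210)],29)[0]))
for z in(35,40,45,50,55):print(z,W2J(ray(K,M,[(323.4,302.4)],z)[0]))
print(go(J2W(p[0],p[1],95)),go(J2W(p[0],p[1],45)))
```

```text
postL [-89.9 154.4  75. ]
baseL z29 [-88.2 154.5  29. ]
35 [  0.5 140.   35. ]
40 [ -2.8 139.9  40. ]
45 [ -6.  139.9  45. ]
50 [ -9.2 139.8  50. ]
55 [-12.4 139.8  55. ]
[18.8 23.5 78.6] [ 18.8  23.5 128.6]
```

Left post top is at jig (-90,154) and the screw at (0,140), so the screw rests at about 0.16 rad and the geometry agrees. Straddling the post.

```bash
python3 -m jog '[[0.0094,0.0118,0.02,0,0,0,0.024],[0.0094,0.0118,0.028,0,0,0,0.024],[0,0,0.025,0,0,0,0.024],[0,0,0,0,0,0,0.024],[0,0,0,0,0,0,0.024]]'
python3 - <<'E'
from h import *
s=robot.get_state();print(W2J(s["eef_pos"]),s["gripper_width"]);f,K,M=snap("w23",crop=(220,180,200,150),fx=4)
E
```

```text
time: 29.05
eef_pos: [470.4, 30.5, 101.0]
ee_rot: [0.751, 0.66, -0.001, -0.0]
contact_force: [1.3, 0.2, 0.5]
gripper_width: 24.3
[-89.7 153.8 101. ] 24.340113706976148
```

View pics/w23c.png

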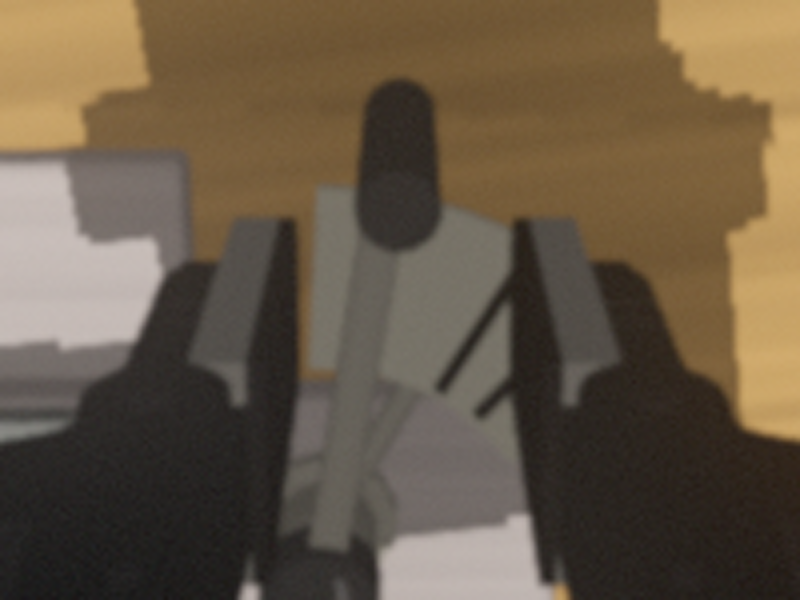

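The post is centred between the pads. Descending, then pushing to about 0.3 first.

```bash
python3 -m jog '[[0,0,0.02,0,0,0,0.024],[0,0,0.022,0,0,0,0.024],[0,0,0.015,0,0,0,0.024],[0,0,0,0,0,0,0.024],[0.006,0.0005,0,0,0,0,0.024],[0.0055,0.0013,0,0,0,0,0.024],[0.0055,0.0016,0,0,0,0,0.024],[0.0055,0.0018,0,0,0,0,0.024],[0.005,0.002,0,0,0,0,0.024],[0.004,0.0018,0,0,0,0,0.024],[0,0,0,0,0,0,0.024]]'
python3 - <<'E'
from h import *
s=robot.get_state();print(W2J(s["eef_pos"]),s["contact_force"],s["torque"],s["gripper_width"]);f,K,M=snap("w24",crop=(220,180,200,150),fx=4)
E
```

```text
time: 30.2
eef_pos: [483.6, 61.5, 44.1]
ee_rot: [0.751, 0.661, -0.0, 0.0]
contact_force: [-3.2, -5.5, 4.6]
gripper_width: 24.0
[-80.5 186.2  44.1] [-3.17909213 -5.54021771  4.61099079] [-1.25375604  0.668278   -0.0034118 ] 24.033836566188803
```

View pics/w24c.png

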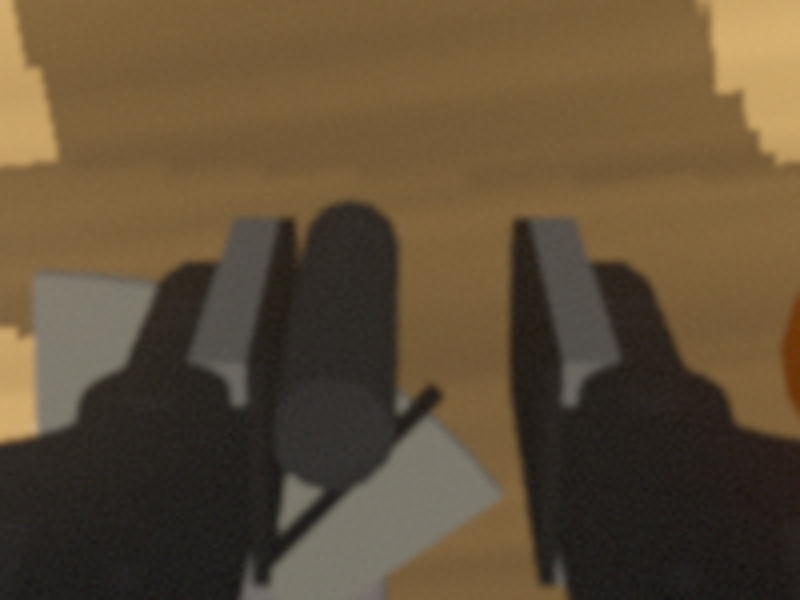

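At this point the deflection is about 0.30 by geometry, and 6.4 N gives 0.32. Continuing to about 0.46.

```bash
python3 -m jog '[[0.0045,0.0024,0,0,0,0,0.024],[0.0045,0.0026,0,0,0,0,0.024],[0.003,0.0022,0,0,0,0,0.024],[0,0,0,0,0,0,0.024],[0,0,0,0,0,0,0.024]]'
python3 - <<'E'
from h import *
s=robot.get_state();e=W2J(s["eef_pos"]);cf=np.array(s["contact_force"]);print(e,cf,"defl",np.arcsin((e[1]-6-140)/90)-.16,np.hypot(*cf[:2])*.09/1.8);f,K,M=snap("w25",crop=(220,180,200,150),fx=4)
E
```

```text
time: 30.75
eef_pos: [491.2, 71.1, 43.6]
ee_rot: [0.751, 0.66, -0.002, -0.0]
contact_force: [-6.0, -7.9, 3.4]
gripper_width: 24.2
[-74.2 196.7  43.6] [-6.01034181 -7.92662453  3.42296012] defl 0.43841466788230443 0.4973821095830258
```

View pics/w25c.png

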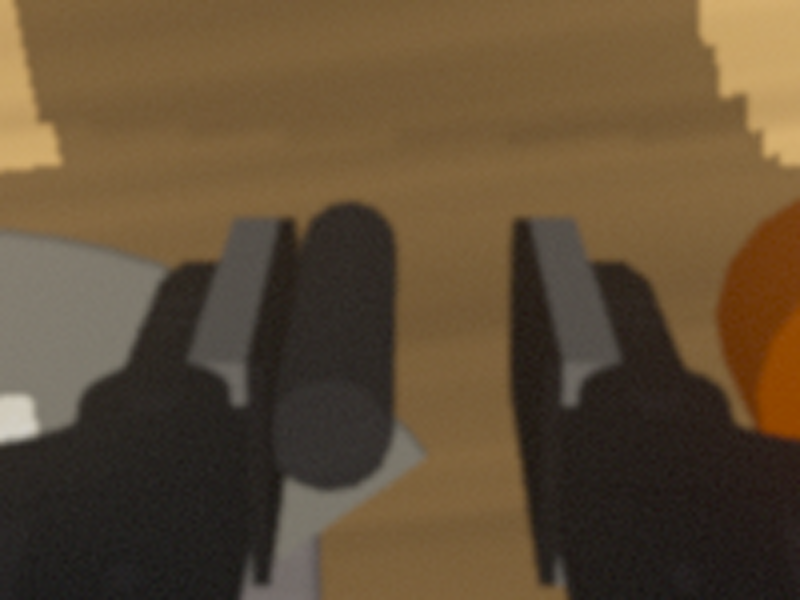

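Run:
```python
from h import *
f,K,M=snap("s25","scene",(270,160,100,75),8)
c=J2W(0,140,26)
def pt(a,r,z=26): return J2W(-r*np.cos(a),140+r*np.sin(a),z)
print(((proj(K,M,[c,pt(.16,90,29),pt(.16+.37,80),pt(.16+.57,80),pt(.16+.46,90,75)])-[270,160])*8).round(0))
```

```text
[[306. 462.]
 [191. 270.]
 [295. 281.]
 [346. 282.]
 [317. 143.]]
```

View pics/s25c.png

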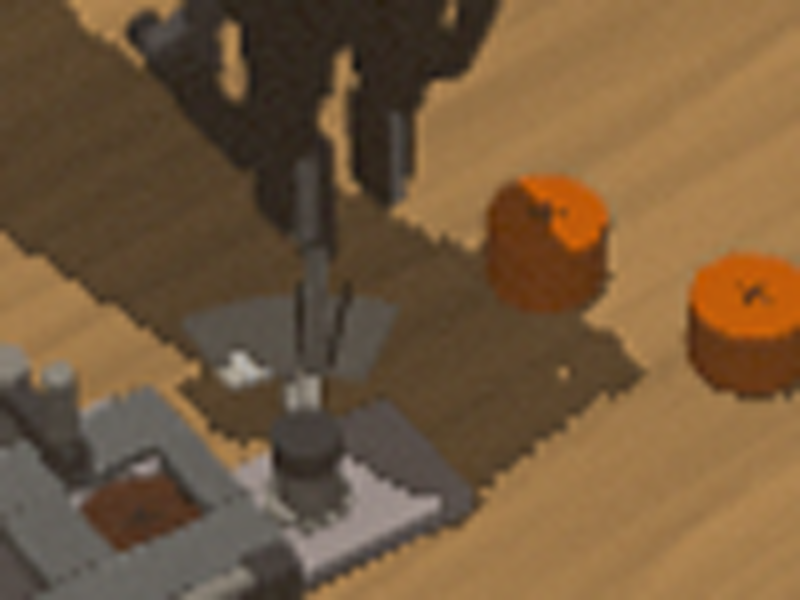

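The scene view shows the lever standing between the two marks. Holding 1.2 s, then letting it back slowly.

```bash
python3 -m jog '[[0,0,0,0,0,0,0.024],[0,0,0,0,0,0,0.024],[0,0,0,0,0,0,0.024],[0,0,0,0,0,0,0.024],[0,0,0,0,0,0,0.024],[0,0,0,0,0,0,0.024],[0,0,0,0,0,0,0.024],[0,0,0,0,0,0,0.024],[0,0,0,0,0,0,0.024],[0,0,0,0,0,0,0.024],[0,0,0,0,0,0,0.024],[0,0,0,0,0,0,0.024]]'
python3 -m jog '[[-0.003,-0.0022,0,0,0,0,0.024],[-0.0045,-0.0026,0,0,0,0,0.024],[-0.0045,-0.0024,0,0,0,0,0.024],[-0.004,-0.0018,0,0,0,0,0.024],[-0.005,-0.002,0,0,0,0,0.024],[-0.0055,-0.0018,0,0,0,0,0.024],[-0.0055,-0.0016,0,0,0,0,0.024],[-0.0055,-0.0013,0,0,0,0,0.024],[-0.0060,-0.0005,0,0,0,0,0.024],[0,0,0,0,0,0,0.024],[0,0,0,0,0,0,0.024]]'
python3 - <<'E'
from h import *
s=robot.get_state();e=W2J(s["eef_pos"]);print(e,s["contact_force"]);f,K,M=snap("w26",crop=(220,180,200,150),fx=4)
E
```

```text
time: 32.05
eef_pos: [491.1, 71.0, 43.6]
ee_rot: [0.751, 0.66, -0.002, -0.0]
contact_force: [-5.2, -8.2, 3.0]
gripper_width: 23.8
time: 33.15
eef_pos: [470.5, 31.9, 44.0]
ee_rot: [0.751, 0.661, 0.0, -0.0]
contact_force: [0.2, 1.0, 0.2]
gripper_width: 24.4
[-89.8 155.2  44. ] [0.22956211 1.04140007 0.20104694]
```

View pics/w26c.png

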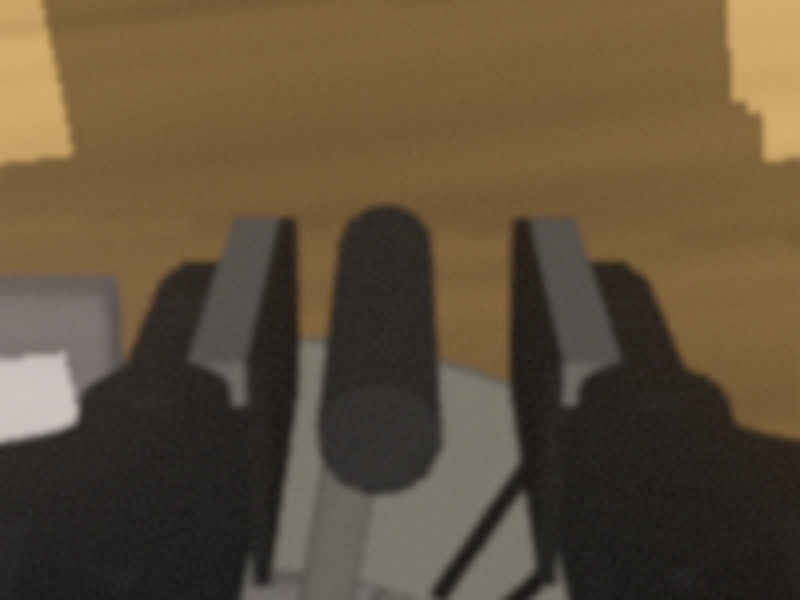

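The left lever is back at rest, clear of both pads. Now the right one: lift and traverse.

```bash
python3 -m jog '[[0,0,-0.02,0,0,0,0.024],[0,0,-0.03,0,0,0,0.024],[0,0,-0.03,0,0,0,0.024],[0,0,-0.03,0,0,0,0.024],[0,0,-0.02,0,0,0,0.024],[-0.029,-0.0025,0,0,0,0,0.03],[-0.029,-0.0025,0,0,0,0,0.03],[-0.029,-0.0025,0,0,0,0,0.03],[-0.029,-0.0025,0,0,0,0,0.03],[-0.029,-0.0025,0,0,0,0,0.03],[-0.029,-0.0025,0,0,0,0,0.03],[-0.029,-0.0025,0,0,0,0,0.03],[-0.029,-0.0025,0,0,0,0,0.03],[-0.029,-0.0025,0,0,0,0,0.03],[-0.029,-0.0025,0,0,0,0,0.03],[0,0,0,0,0,0,0.03],[0,0,0,0,0,0,0.03]]'
python3 - <<'E'
from h import *
s=robot.get_state();print(W2J(s["eef_pos"]));f,K,M=snap("w27")
cv2.imwrite("pics/w27c.png",cv2.convertScaleAbs(cv2.resize(f[195:320,250:400],None,fx=5,fy=4.7,interpolation=cv2.INTER_CUBIC),alpha=1.6))
E
```

```text
time: 34.9
eef_pos: [408.8, -252.9, 173.9]
ee_rot: [0.751, 0.66, -0.0, -0.0]
contact_force: [0.5, -0.1, -0.3]
gripper_width: 30.3
[-115.1 -135.1  173.9]
```

View pics/w27.png

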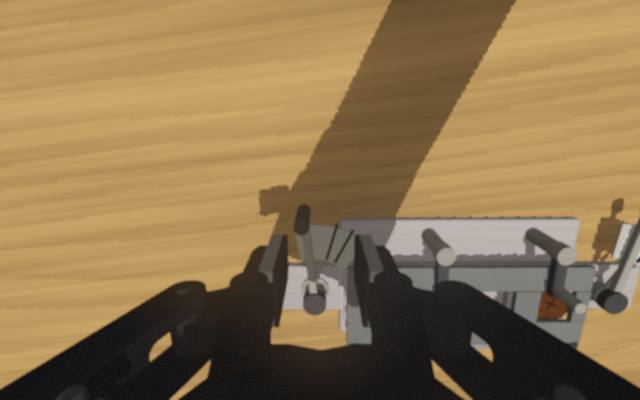

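View pics/w27c.png

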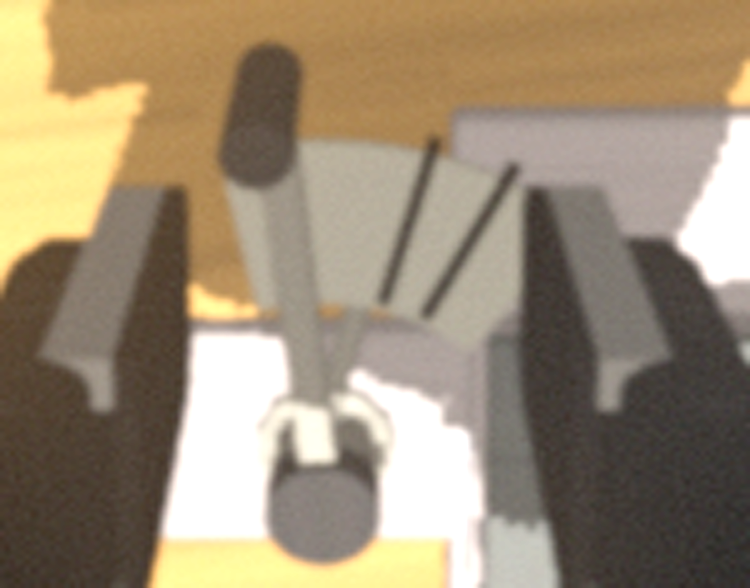

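Run:
```python
from h import *
d=np.load("pics/w27.npz");K,M=d["K"],d["M"]
p=W2J(ray(K,M,[(301.4,226.9)],75)[0]);print("postR",p)
for z in(36,40):print(z,W2J(ray(K,M,[(314.6,303.5)],z)[0]))
print(go(J2W(p[0],p[1],100)))
# collision check: button pins and finger path
a0=np.arcsin((p[1]+140)/90)
for de in(0,.3,.35,.47): print(de,(-90*np.cos(a0+de)).round(1),(-140+90*np.sin(a0+de)).round(1))
```

```text
postR [ -90.7 -148.5   75. ]
36 [ 1.000e-01 -1.399e+02  3.600e+01]
40 [  -2.5 -139.8   40. ]
[-14.2  24.2  73.8]
0 -89.6 -148.5
0.3 -88.1 -121.6
0.35 -87.1 -117.3
0.47 -83.7 -107.0
```

Right post is at (-90.7,-148.5) and its screw at (0,-140), so it rests at about -0.095 rad. Positioning over it.

```bash
python3 -m jog '[[-0.007,0.0122,0.02,0,0,0,0.024],[-0.007,0.0122,0.028,0,0,0,0.024],[0,0,0.025,0,0,0,0.024],[0,0,0,0,0,0,0.024],[0,0,0,0,0,0,0.024]]'
python3 - <<'E'
from h import *
s=robot.get_state();print(W2J(s["eef_pos"]),s["gripper_width"]);f,K,M=snap("w28",crop=(220,180,200,150),fx=4)
E
```

```text
time: 35.45
eef_pos: [431.5, -268.8, 101.2]
ee_rot: [0.75, 0.661, -0.0, -0.001]
contact_force: [0.1, -0.1, 0.8]
gripper_width: 24.3
[ -90.6 -148.1  101.2] 24.336409369983876
```

View pics/w28c.png

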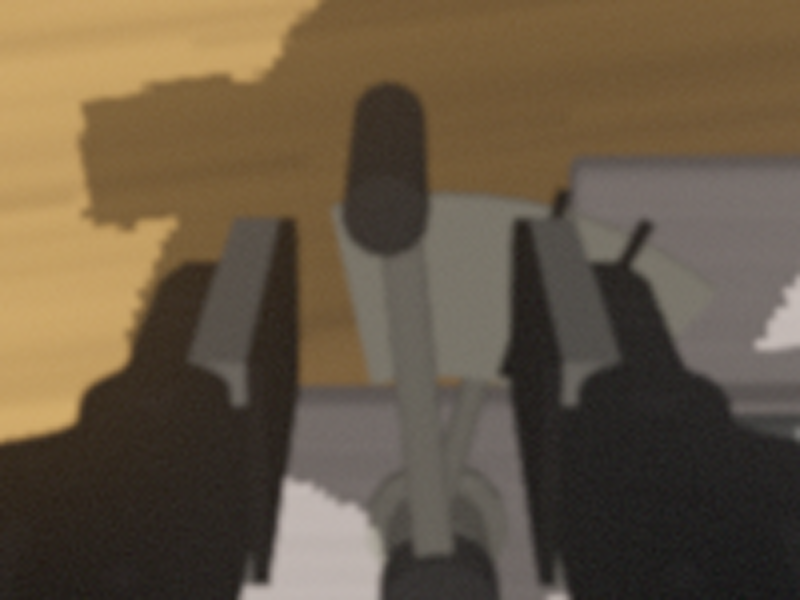

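```bash
python3 -m jog '[[0,0,0.02,0,0,0,0.024],[0,0,0.022,0,0,0,0.024],[0,0,0.015,0,0,0,0.024],[0,0,0,0,0,0,0.024],[0.006,0,0,0,0,0,0.024],[0.0055,0,0,0,0,0,0.024],[0.0055,0,0,0,0,0,0.024],[0.0055,0.0003,0,0,0,0,0.024],[0.0055,0.0006,0,0,0,0,0.024],[0.004,0.0008,0,0,0,0,0.024],[0,0,0,0,0,0,0.024]]'
python3 - <<'E'
from h import *
s=robot.get_state();e=W2J(s["eef_pos"]);cf=np.array(s["contact_force"]);print(e,cf,"defl",np.arcsin((e[1]-6+140)/90)+.1,np.hypot(*cf[:2])*.09/1.8)
E
```

```text
time: 36.6
eef_pos: [437.2, -238.5, 44.4]
ee_rot: [0.751, 0.661, -0.0, 0.0]
contact_force: [-2.3, -5.5, 3.2]
gripper_width: 24.0
[ -88.7 -117.3   44.4] [-2.33537298 -5.50705765  3.1567927 ] defl 0.28663720615100186 0.2990888283713518
```

```bash
python3 -m jog '[[0.005,0.0013,0,0,0,0,0.024],[0.005,0.0016,0,0,0,0,0.024],[0.0045,0.0015,0,0,0,0,0.024],[0,0,0,0,0,0,0.024],[0,0,0,0,0,0,0.024]]'
python3 - <<'E'
from h import *
s=robot.get_state();e=W2J(s["eef_pos"]);cf=np.array(s["contact_force"]);print(e,cf,"defl",np.arcsin((e[1]-6+140)/90)+.1,np.hypot(*cf[:2])*.09/1.8)
f,K,M=snap("s29","scene",(150,205,100,75),8)
E
```

```text
time: 37.1
eef_pos: [442.4, -226.0, 44.1]
ee_rot: [0.751, 0.66, -0.001, 0.0]
contact_force: [-5.7, -8.4, 3.1]
gripper_width: 24.2
[ -85.2 -104.2   44.1] [-5.70630658 -8.39877432  3.14896005] defl 0.43748086594701074 0.5076941618610878
```

View pics/s29c.png

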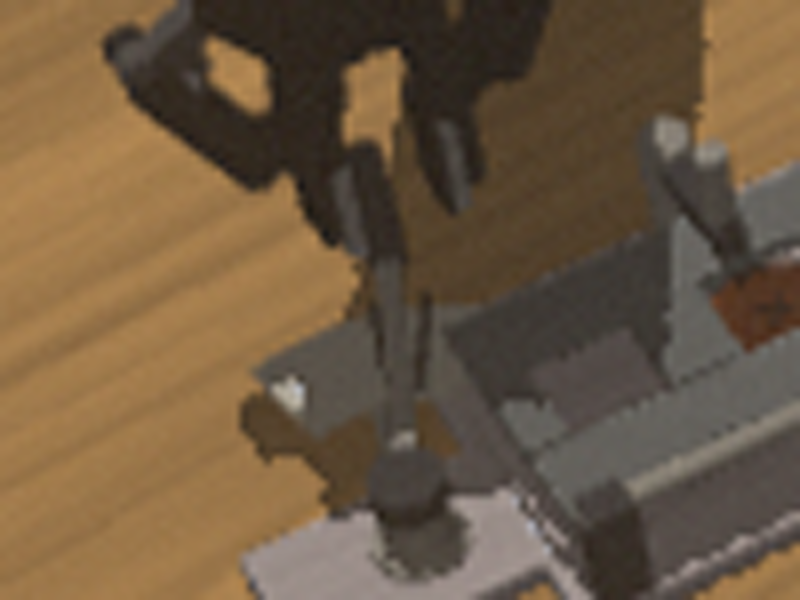

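The lever stands between the two marks. Holding, then returning.

```bash
python3 -m jog '[[0,0,0,0,0,0,0.024],[0,0,0,0,0,0,0.024],[0,0,0,0,0,0,0.024],[0,0,0,0,0,0,0.024],[0,0,0,0,0,0,0.024],[0,0,0,0,0,0,0.024],[0,0,0,0,0,0,0.024],[0,0,0,0,0,0,0.024],[0,0,0,0,0,0,0.024],[0,0,0,0,0,0,0.024],[0,0,0,0,0,0,0.024],[0,0,0,0,0,0,0.024]]'
python3 -m jog '[[-0.0045,-0.0015,0,0,0,0,0.024],[-0.005,-0.0016,0,0,0,0,0.024],[-0.005,-0.0013,0,0,0,0,0.024],[-0.004,-0.0008,0,0,0,0,0.024],[-0.0055,-0.0006,0,0,0,0,0.024],[-0.0055,-0.0003,0,0,0,0,0.024],[-0.0055,0,0,0,0,0,0.024],[-0.0055,0,0,0,0,0,0.024],[-0.0070,0,0,0,0,0,0.024],[0,0,0,0,0,0,0.024],[0,0,0,0,0,0,0.024]]'
python3 - <<'E'
from h import *
s=robot.get_state();e=W2J(s["eef_pos"]);print(e,s["contact_force"]);f,K,M=snap("w30",crop=(220,180,200,150),fx=4)
E
```

```text
time: 38.35
eef_pos: [442.3, -226.2, 44.2]
ee_rot: [0.751, 0.66, -0.001, 0.0]
contact_force: [-4.6, -7.1, 3.9]
gripper_width: 23.8
time: 39.45
eef_pos: [430.9, -270.6, 43.7]
ee_rot: [0.751, 0.661, -0.0, -0.0]
contact_force: [1.3, 0.4, 0.5]
gripper_width: 23.7
[ -91.  -150.    43.7] [1.25354625 0.39014431 0.45601813]
```

View pics/w30c.png

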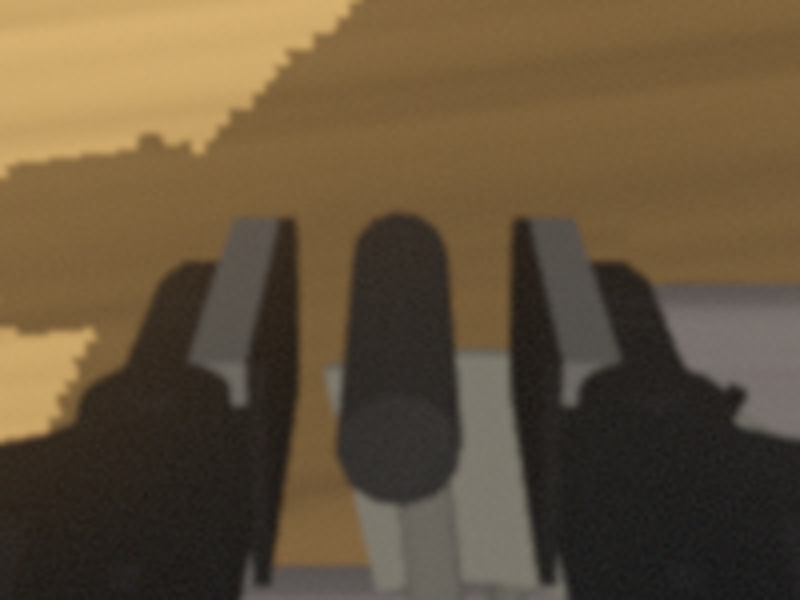

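The right lever is free and at rest. Lifting clear and checking everything.

```bash
python3 -m jog '[[0,0,-0.02,0,0,0,0.024],[0,0,-0.03,0,0,0,0.024],[0,0,-0.03,0,0,0,0.024],[0,0,-0.03,0,0,0,0.024],[0.03,0,-0.03,0,0,0,0.024],[0.03,0,-0.03,0,0,0,0.024],[0.03,-0.005,-0.03,0,0,0,0.024],[0.03,-0.005,-0.03,0,0,0,0.024],[0.03,-0.005,0,0,0,0,0.024],[0,0,0,0,0,0,0.024],[0,0,0,0,0,0,0.024],[0,0,0,0,0,0,0.024],[0,0,0,0,0,0,0.024]]'
python3 - <<'E'
from h import *
print(W2J(robot.get_state()["eef_pos"]))
f,K,M=snap("w31")
print(proj(K,M,[J2W(-24,70,82),J2W(-24,-30,82)]).round(0))
snap("s31","scene",(160,160,190,140),4.2)
snap("d31","side",(260,100,160,150),4)
E
```

```text
time: 40.8
eef_pos: [435.0, -121.2, 273.6]
ee_rot: [0.751, 0.66, -0.0, -0.0]
contact_force: [-0.2, 0.4, -0.9]
gripper_width: 23.8
[-105.7   -1.2  273.6]
[[387. 247.]
 [293. 247.]]
```

View pics/w31.png

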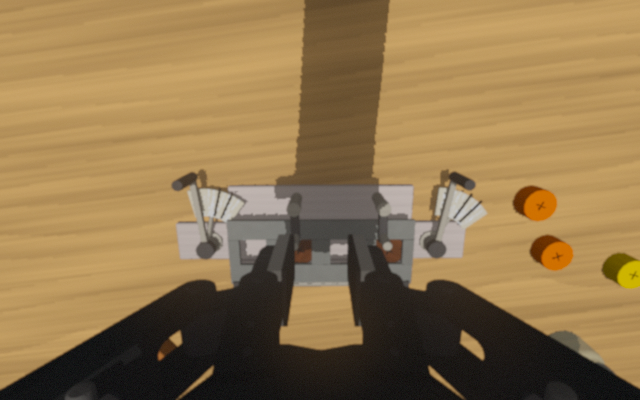

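View pics/s31c.png

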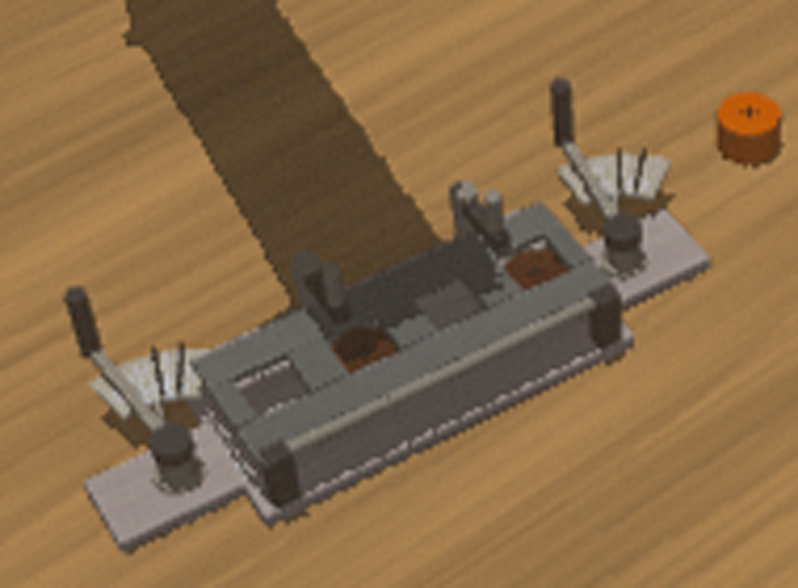

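View pics/d31c.png

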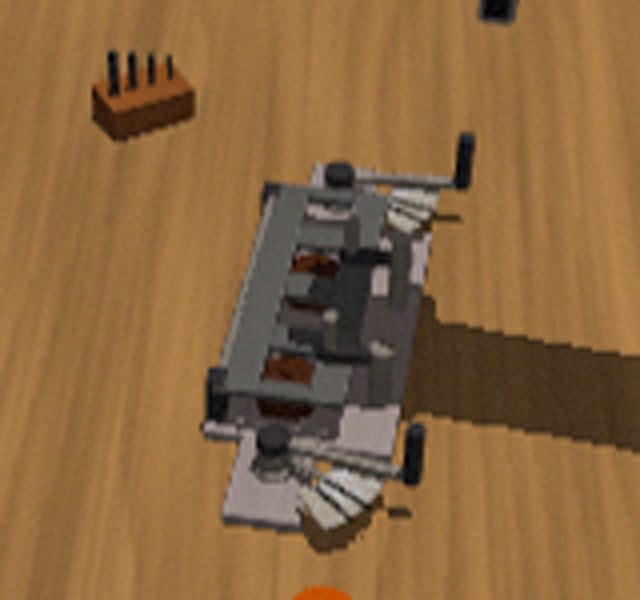

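Everything checks out: the frame is level, both bars lie over it, the levers are at rest, and the dial marks sit at the same pixels as at the start. Handing in.

```bash
python3 -c "
from cell import robot
print(robot.hand_in())"
```

```text
the job is handed in; nothing more can be done
None
```

The job is done and was handed in after about 41 s of robot time; no verdict was given.

**What I did**
- **Blanks:** two dark blanks were present. I laid them in the pockets at y = -27 and y = 81.
- **Frame:** I swung it from about 2.15 rad to shut. The fingertip stopped at z = 43.8 mm under 37 N.
- **Turnbuttons:** I turned both to about 1.55 rad.
- **Levers, left then right:** I pushed each to between its marks, held it for more than 1.2 s, and let it back slowly.

**What the last checks showed**
- **Blanks:** before shutting, the tops measured (-1, -26) and (-1, 83) mm in the jig frame. Both still show through their windows in the final pictures.
- **Frame and turnbuttons:** the frame is level with both bars lying over it.
- **Levers and dials:** both levers are back at rest. The dial marks sit where they were at the start, so the screws did not turn.
- **Bystanders:** the drill-bit block looks unmoved. I did not measure the jar and offcut at the end, but the arm never went near them.

**Where readings disagreed**
- **Lever deflection:** position gave about 0.44 rad and force about 0.50 for both levers. Both values, and the scene pictures, lie between the marks.
- **Right turnbutton pin:** it measured about 1 mm off its predicted place, well within tolerance.

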